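# Press the lid home on a tin candle

## Robot

A 6-joint arm with a two-finger parallel gripper is mounted at the origin on the work surface. World frame = base frame: x ahead of the robot, y to its left, z up, the work surface at z = 0. Lengths are in m, angles in rad, forces in N, time in s.
With the tool pointing down it reaches from about 0.225 to 0.725 m from the base axis. Payload 3.1 kg.
Tool frame: the origin (TCP) lies between the finger pads; the fingertips stand 14 mm ahead of it and the grasp point (between the pads) lies 5 mm behind it (r.nose_length is the distance from the TCP to the fingertips, in m); z points along the fingers, y is the direction in which the jaws open and shut (so a half turn about z gives the same grasp; the last joint's range is limited). The gripper opens to 85 mm and grips with 20 to 120 N. Pads are 22 mm wide; open, the fingers measure 114 mm over their backs; the gripper's body (76 mm by 85 mm) begins 54 mm behind the grasp point. The pads swing forward as they close: fully open they stand 13 mm farther back than shut.
Start: joints at [1.06, 0.048, 0.099, 1.622, 0, 1.443], TCP at [0.196, 0.487, 0.245] pointing down, gripper open.
Joint ranges: [-2.91, 2.91], [-0.99, 1.94], [-1.21, 1.42], [-2.12, 2.29], [-1.49, 1.47], [-3.14, 3.14]. Speed limits (rad/s): [2.79, 2.79, 3.14, 3.14, 3.14, 3.14].

## Interface

Orientations are given as a rotation vector (axis times angle).
In Python, from cell import r gives the robot as it stands. The module is installed in compiled form; this text tells all that it offers.
- The arm moves only by the tool apply_moves, never from a script. Its argument "moves" is a list of rows, each a list of 3 entries, a list of its own where there are three numbers: the turn, a rotation vector about the tool's x, y, z in degrees, then the shift along the tool's x, y, z in cm, then the finger opening in cm, from 0 to 8.54. In form: [[[ax, ay, az], [tx, ty, tz], jaw], ...]. A call has 1 to 8 rows; each row shifts and turns the pose as measured when the row begins, along the tool's axes as they then stand; what a row does not reach is not made up. A row lasts 1/10 s, in which the tool goes at most 50 mm and 8.59 degrees, less where a joint would pass 70% of its speed; a pose out of reach is approached as far as the arm can. A call with a gripper value outside its range is refused whole. The fingers move at their own pace and stop on an object; "force" is the grip in N (left out, the last holds). Time passes only in rows, so rows that do not move let the fingers close. It gives the time, the measured TCP pose, the force and the opening at its end, in the units of the state.
- r.sense(): the state, without advancing time (a new reading comes with each control period).
- r.read_camera(name): name is "scene" or "side" or "wrist"; returns a dict with "pixels" (384x512x3 uint8, red, green, blue), "fx", "fy", "cx", "cy" (pixels), "eye" and "rotation" of the camera in the world; the wrist camera has in their place "tool_from_camera" (4x4, takes a point from camera to tool coordinates, whose origin is the TCP and whose axes are the flange's). Camera axes: x right, y down, z forward; pixel columns grow to the right and rows downward; lengths in m; the calibration is good to about 2 mm. A picture is of the moment at which its call begins: read the wrist's pose just before it. There is no depth.
- r.finish_job(): hands the job in, once; it reports no verdict.
Trained networks look in a picture, given as the dict that the camera call returned (one of the last four; its "shot" number tells which), for a name from the list of things; names that differ only in an ending like _2 or _b are one class to them, and where a whole thing is asked for, a point or a joint stands for the part that bears it (a point fixed in the world has none). Each returns a list of dicts, best first, with "confidence" (0 to 1); they miss things now and then, are a little off and sometimes report something else, mostly with a low value. They report only what shows in the picture. A call takes as long as a camera call.
- r.boxes_of(picture, name): "at" ([x, y, z] in m, in world coordinates, good to about 4 mm: the middle of the surface that is visible of it).
- r.outline_of(picture, name): "pixels" (384x512 bool, what is visible of it).
The state is a dict: "clock": time; "joint_pos": joint angles; "dq": joint speeds; "tau": joint torques, N m; "ee_pos": TCP position; "ee_rot": TCP orientation; "wrist_force": force on the tool from outside, world axes, zero at the start; "torque": the same for the moment, N m; "width": finger opening in m.
Only numpy, scipy, OpenCV 4.12 (cv2) and the standard library are available. Lean on these libraries where they do the work, as an engineer would, in place of code of your own. Each camera call takes 0.05 s, during which the arm holds its last target. There are 200 camera calls.

## Task

Close the tin candle that stands in the wooden holder: lift the holder onto the loading end of the press bed, let go of it there, then take it again and slide it in under the ram, fully home against the back stop. Wind the handwheel clockwise until you feel the resistance peak and the lid give way and snap home, and stop just past that point without bearing down on the closed tin. Then wind the ram back up to about where it was, leaving the holder in the press and the other things on the table undisturbed.

Things in the scene. Friction and masses are not known exactly. Their poses are not given: they have to be found in the camera images.
- press_bed (a point): Green bench press, fixed. This point: on its steel bed (25 mm above the table) right under the ram's axis. x axis along the bed from the open loading end to the back stop, y towards the handwheel (robot's side), z up. Bed: x -230 to +120 mm, 130 mm wide. The head overhangs it from x = -65 mm on, 113 mm above the bed and 56 mm wide, so no gripper fits over the bed there.
- back_stop (a point): Centre of the back stop's face, 43 mm beyond press_bed along its x and 11 mm above the bed; same axes. Two guide rails 12 mm high, 84 mm apart, run towards the loading end from here to 98 mm before this face, then flare out to a wider mouth that begins 124 mm before it.
- holder_waist (a point): Paddle-shaped hardwood tin holder, 192 mm long, 34 mm high, 0.4 kg, loose. This point: middle of its 56 mm wide waist, 17 mm above its underside. x axis to the nest end, z up. Waist: x -75 to +33 mm. Nest block: 80 mm wide, x +33 to +117 mm, tin at x = +75 mm. Home: nest block between the rails, its end against the back stop, x along the press's x.
- holder_grip (a point): Upright dark hand grip of the holder: flat block 20 mm thick along the holder's x, 50 mm wide along its y, 46 mm high, on top of the waist, 60 mm behind holder_waist. This point: its centre, 57 mm above the holder's underside. Axes as the holder's.
- tin_center (a point): The task's gold tin, 58 mm diameter, 48 mm high, about 0.2 kg, loose in the holder's recess (floor 12 mm above the holder's underside). This point: its centre; z up.
- lid_top (a point): Centre of the top of the tin's lid (59 mm diameter, 4 mm flange). The lid is started in the tin's mouth and stays on: at first its top is 34 mm above tin_center (6 mm proud), home 28 mm above. Pushing it down takes a force that rises to about 60 N in the first 1 mm, then falls; past 3 mm it snaps home by itself, away from the pad.
- pad_face (a point): Centre of the underside of the ram's round steel pressing pad, 48 mm diameter. How far it is screwed out differs each time, and so does the wheel position where it meets the lid. At the start it is 9 to 23 mm above the height of the proud lid's top when the holder stands on the bed.
- wheel (a joint): Handwheel angle, rad: 0 = ram fully up, growing clockwise as seen from the robot's side; each rad lowers the ram 16 mm; range 0 to 2.2. It stays where it is left (bearing friction about 0.25 N m, some 3 N at the handle); pressing the lid adds up to about 11 N at the handle. Starts between 0 and 0.4; the lid snaps somewhere between 1.1 and 1.7.
- wheel_hub (a point): Centre of the green handwheel (heavy balance wheel, 192 mm diameter, 22 mm thick), 180 mm above the table on the robot's side of the press. It stands upright; its shaft runs along the press's y axis.
- grip_mid (a point): Middle of the wheel's black handle: round bar 24 mm thick, 80 mm long, parallel to the shaft, sticking out of the rim towards the robot; it spins freely. 58 mm nearer the robot than wheel_hub. From the shaft axis it is 85 sin(1.15 - wheel) mm along the press's x and 85 cos(1.15 - wheel) mm up: left of the top at the start, passing over the top to the right as the ram comes down.
- candle_a: Bystander: finished tin candle, silver, 58 mm diameter, 52 mm high; origin under its centre.
- candle_b: Bystander: finished tin candle, gold, 58 mm diameter, 52 mm high; origin under its centre.
- red_can: Bystander: red-labelled can, 72 mm diameter, 105 mm high; origin under its centre.
- spool: Bystander: white wick spool, 60 mm diameter, 60 mm high; origin under its centre.
- coil: Bystander: rolled cardboard coil, 56 mm diameter, 40 mm high; origin under its centre.
- scissors: Bystander: scissors with yellow handles lying flat, 160 mm long; origin under the middle.

How it is judged:
On the way, in this order (a step that is already met when the one before it is completed fails the run):
1. the holder is set down on the loading end of the bed and let go (x of holder_waist in the frame of press_bed between -0.26 and -0.12 m and y of holder_waist in the frame of press_bed between -0.03 and 0.03 m and z of holder_waist in the frame of press_bed below 0.021 m and contact force between the fingers and holder below 0.3 N), for 0.1 s.
2. the holder is slid home between the rails against the back stop (x of holder_waist in the frame of press_bed above -0.079 m and y of holder_waist in the frame of press_bed between -0.005 and 0.005 m and z of holder_waist in the frame of press_bed below 0.021 m), for 0.1 s.
3. the ram's pad bears on the lid with at least 30 N, holder home (all of step 2 and contact force between pad and tin above 30 N).
4. the lid has snapped home, holder still home, the ram not yet wound up (all of step 2 and z of lid_top in the frame of tin_center below 0.0292 m and z of pad_face in the frame of lid_top below 0.008 m), for 0.05 s.
At the end, for the whole second after the job is handed in: Lid home on the tin (within 1.2 mm), holder home between the rails (within 5 mm of the back stop and 5 mm sideways), flat on the bed, ram wound up with its pad at least 12 mm above the lid; tin, holder and wheel at rest (all of step 2 and z of lid_top in the frame of tin_center below 0.0292 m and z of pad_face in the frame of lid_top above 0.012 m and linear speed of each of holder, tin below 0.01 m/s and velocity of joint wheel between -0.05 and 0.05 rad/s); the robot touches nothing.
It fails at once if the press bears down on the tin with more than 110 N (the snap itself needs about 60 N) (contact force between pad and tin above 110 N).
It fails at once if the tin is tipped by more than 0.5 rad (angle between tin_center's own z axis and vertical above 0.5 rad).
It fails at once if another thing on the table is pushed by more than 30 mm (distance of any of candle_a, candle_b, red_can, spool, coil, scissors from where it was at the start of the episode above 0.03 m).
It also fails if it takes over 64 s, if anything falls off the work surface, if the arm or the gripper's body presses on something with over 40 N, if the wrist force passes 120 N, or if a joint passes its speed limit or range.

## Working session

There is one attempt and no reset: what is moved stays moved. The work goes in short steps, Python scripts to look and compute and a tool call to move; the robot and the scene stay as the last step left them, time stands still between calls to the robot, and variables do not carry over. Pictures are saved under pics/ and viewed, about 8 in all and at most 12, crops included, and the job is handed in when it is done.

Besides the shell and the picture viewer there is one more tool, called after ">>>" in YAML: its name, and indented under it one key for each argument. apply_moves: Moves the arm, as the interface text tells. Its arguments: {"type":"object","properties":{"moves":{"type":"array"},"force":{"type":"number"}},"required":["moves"]}

```bash
mkdir -p pics
python3 - <<'E'
from cell import r
import cv2,numpy as np
s=r.sense();print(s['clock'],s['ee_pos'],s['ee_rot'],s['wrist_force'],s['width'])
ims=[]
for n in ['scene','side']:
    p=r.read_camera(n);ims.append(p['pixels']);print(n,p['eye'],p['fx'],p['cx'],p['cy'],np.round(p['rotation'],3).tolist())
    for k in ['press_bed','holder_waist','holder_grip','tin_center','wheel_hub','grip_mid','pad_face','lid_top','candle_a','red_can','spool','coil','scissors']:
        try:
            for b in r.boxes_of(p,k)[:2]: print(k,np.round(b['at'],3),round(b['confidence'],2))
        except Exception as e: print(k,e)
    cv2.imwrite(f'pics/{n}0.png',cv2.cvtColor(p['pixels'],cv2.COLOR_RGB2BGR))
E
```

```text
0.0 [0.19581859 0.48649498 0.2440937 ] [-0.5974982  -3.08350286  0.00354475] [ 0.03415192 -0.62002468 -0.0592769 ] 0.08527282770259262
scene [1.36681566 0.17927739 1.04206653] 395.2488808752285 259.61991767853135 190.85057100255716 [-1.643, -1.955, 0.774]
press_bed [0.64  0.131 0.048] 0.77
press_bed [0.435 0.416 0.042] 0.66
holder_waist [ 0.487 -0.284  0.032] 0.74
holder_grip [ 0.49  -0.282  0.034] 0.75
tin_center [ 0.555 -0.244  0.071] 0.79
wheel_hub [0.556 0.146 0.232] 0.87
grip_mid [0.795 0.046 0.098] 0.27
pad_face [0.639 0.137 0.124] 0.5
lid_top [ 0.549 -0.251  0.073] 0.49
candle_a [ 0.719 -0.296  0.052] 0.93
candle_a [ 0.734 -0.148  0.05 ] 0.75
spool [ 0.402 -0.1    0.056] 0.7
spool [0.557 0.147 0.234] 0.47
coil [0.433 0.416 0.04 ] 0.75
scissors [0.278 0.264 0.012] 0.54
scissors [ 0.734 -0.147  0.049] 0.31
side [ 0.10545505 -0.72169608  0.70579681] 381.80607878509085 251.20817111605953 187.37630392543824 [-2.118, 0.523, -0.305]
press_bed [0.604 0.092 0.05 ] 0.67
holder_waist [ 0.471 -0.306  0.029] 0.56
holder_grip [ 0.473 -0.302  0.031] 0.82
tin_center [ 0.54 -0.26  0.07] 0.77
wheel_hub [0.547 0.128 0.199] 0.94
grip_mid [0.486 0.192 0.222] 0.55
lid_top [ 0.545 -0.252  0.069] 0.82
candle_a [ 0.697 -0.31   0.05 ] 0.65
red_can [0.76  0.017 0.07 ] 0.82
red_can [ 0.538 -0.259  0.07 ] 0.67
spool [ 0.387 -0.116  0.053] 0.59
coil [0.418 0.398 0.031] 0.59
scissors [0.273 0.259 0.01 ] 0.68
```

View pics/scene0.png

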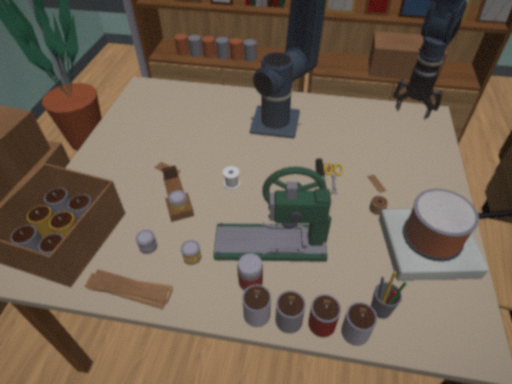

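View pics/side0.png

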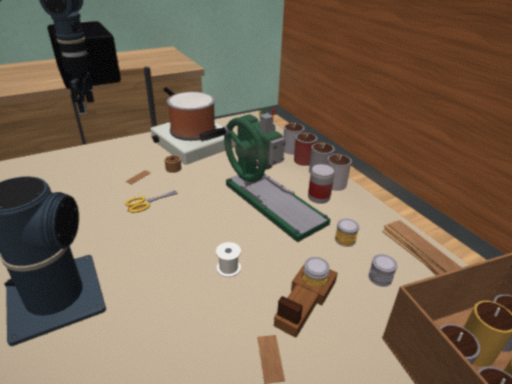

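The scene picture shows the press with its bed running left (loading end, about (215,245)) to right (back stop, about (325,240)), handwheel at about (295,190) and its dark handle at (320,165). The holder's grip is at (170,172) and its tin at (178,200). The side picture agrees. Next I'll go close with the wrist camera.

```bash
cat > h.py <<'E'
from cell import r
import cv2,numpy as np
from scipy.spatial.transform import Rotation as Ro
def pose():
    s=r.sense();return np.array(s['ee_pos']),Ro.from_rotvec(s['ee_rot']),s
def down(yaw): # tool y at world yaw (or its half turn: nearer chosen by caller), z down
    y=np.array([np.cos(yaw),np.sin(yaw),0]);z=np.array([0,0,-1.]);return Ro.from_matrix(np.c_[np.cross(y,z),y,z])
def cam(name):
    p,R,s=pose();c=r.read_camera(name)
    if name=='wrist':
        T=np.array(c['tool_from_camera']);c['E']=p+R.apply(T[:3,3]);c['M']=R.as_matrix()@T[:3,:3]
    else:
        c['E']=np.array(c['eye']);q=np.array(c['rotation']);c['M']=q if q.ndim==2 else Ro.from_rotvec(q).as_matrix()
    return c
def proj(c,P):
    d=(np.atleast_2d(P)-c['E'])@c['M'];return np.c_[c['fx']*d[:,0]/d[:,2]+c['cx'],c['fy']*d[:,1]/d[:,2]+c['cy']]
def unproj(c,uv,z):
    uv=np.atleast_2d(uv);d=np.c_[(uv[:,0]-c['cx'])/c['fx'],(uv[:,1]-c['cy'])/c['fy'],np.ones(len(uv))]@c['M'].T
    return c['E']+d*((z-c['E'][2])/d[:,2])[:,None]
def go(P,yaw,n=None):
    p,R,s=pose();d=R.inv().apply(np.array(P)-p)*100;t=(R.inv()*down(yaw)).as_rotvec(degrees=True)
    print('clock',round(s['clock'],2),'at',p.round(4),'yaw',np.arctan2(*R.as_matrix()[[1,0],1]).round(4),'F',np.round(s['wrist_force'],1),'w',round(s['width'],4))
    print('turn',t.round(2),'shift cm',d.round(2),'rows>=',np.ceil(max(np.linalg.norm(d)/5,np.linalg.norm(t)/8.5)))
def save(c,f,k=1.5,crop=None):
    im=c['pixels'] if crop is None else c['pixels'][crop[1]:crop[3],crop[0]:crop[2]]
    cv2.imwrite('pics/'+f,cv2.cvtColor(cv2.resize(im,None,fx=k,fy=k,interpolation=cv2.INTER_CUBIC),cv2.COLOR_RGB2BGR))
E
python3 - <<'E'
from h import *
c=cam('wrist');print(np.round(c['tool_from_camera'],3).tolist(),c['fx'])
go([0.40,0.0,0.36],np.pi/2)
go([0.42,-0.30,0.36],np.pi/2)
c=cam('scene')
for uv,z in [((170,172),.08),((178,194),.07),((320,163),.22),((215,228),.025),((215,258),.025),((325,258),.025)]: print(uv,unproj(c,uv,z).round(3))
E
```

```text
[[-0.0, -0.96, -0.279, 0.072], [1.0, 0.0, -0.001, 0.0], [0.001, -0.279, 0.96, -0.129], [0.0, 0.0, 0.0, 1.0]] 271.347126712973
clock 1.45 at [0.1961 0.487  0.2453] yaw 1.188 F [-0.3 -0.4  0.2] w 0.0857
turn [  0.     0.   -21.93] shift cm [-37.1  -37.56 -11.47] rows>= 11.0
clock 1.45 at [0.1961 0.487  0.2453] yaw 1.188 F [-0.3 -0.4  0.2] w 0.0857
turn [  0.     0.   -21.93] shift cm [-50.16 -64.64 -11.47] rows>= 17.0
(170, 172) [[ 0.449 -0.304  0.08 ]]
(178, 194) [[ 0.535 -0.248  0.07 ]]
(320, 163) [[0.467 0.204 0.22 ]]
(215, 228) [[ 0.62  -0.103  0.025]]
(215, 258) [[ 0.731 -0.074  0.025]]
(325, 258) [[0.674 0.255 0.025]]
```

>>> apply_moves:
  moves:
    - [[0,0,-7.3],[0,0,-4.5],8.5]
    - [[0,0,-7.3],[0,0,-4.5],8.5]
    - [[0,0,-7.3],[0,0,-4.5],8.5]
    - [[0,0,0],[-1.87,-4.5,0],8.5]
    - [[0,0,0],[-1.87,-4.5,0],8.5]
    - [[0,0,0],[-1.87,-4.5,0],8.5]
    - [[0,0,0],[-1.87,-4.5,0],8.5]
    - [[0,0,0],[-1.87,-4.5,0],8.5]

```text
clock: 2.3
ee_pos: [0.2957, 0.2619, 0.3785]
ee_rot: [0.045, -3.136, 0.024]
wrist_force: [1.1, 0.6, -0.1]
width: 0.0848
```

>>> apply_moves:
  moves:
    - [[0,0,0],[-1.87,-4.5,0],8.5]
    - [[0,0,0],[-1.87,-4.5,0],8.5]
    - [[0,0,0],[-1.87,-4.5,0],8.5]
    - [[0,0,0],[-1.87,-4.5,0],8.5]
    - [[0,0,0],[-1.87,-4.5,0],8.5]
    - [[0,0,0],[-1.87,-4.5,0],8.5]
    - [[0,0,0],[0,0,0],8.5]

```text
clock: 3.0
ee_pos: [0.4186, -0.018, 0.3827]
ee_rot: [-0.035, 3.139, -0.024]
wrist_force: [0.0, 0.5, 0.2]
width: 0.0851
```

Run:
```python
from h import *
go([0.42,-0.05,0.38],np.pi/2)
c=cam('wrist');save(c,'w1.png',1.5)
import pickle;pickle.dump({k:c[k] for k in ['pixels','fx','fy','cx','cy','E','M']},open('w1.pkl','wb'))
```

```text
clock 3.0 at [ 0.4186 -0.018   0.3827] yaw 1.5928 F [0.  0.5 0.2] w 0.0851
turn [-0.87  0.12  1.26] shift cm [-0.07 -3.2   0.32] rows>= 1.0
```

View pics/w1.png

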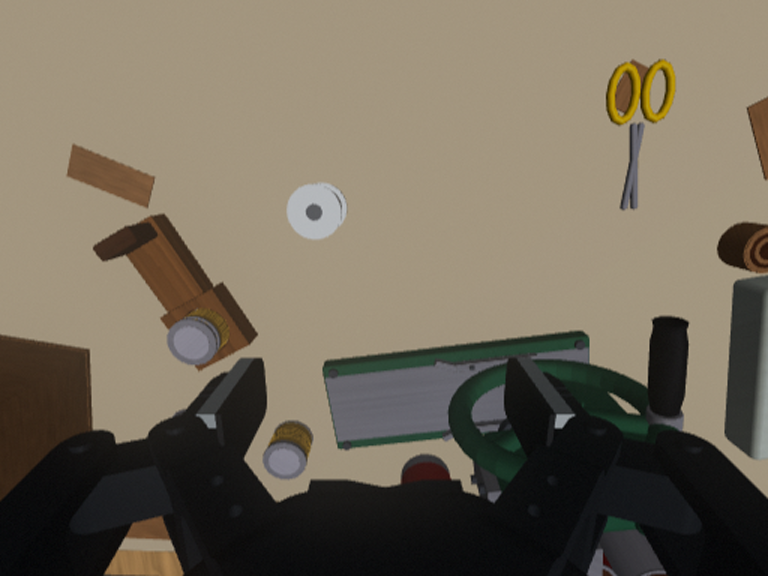

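The wrist view shows the holder at left: grip (125,240), lid (193,341). The press bed's near corners are at about (325,362) and (585,335), and the handle runs from (670,320) to (667,415). I'll overlay models to fit both.

```bash
cat > fit.py <<'E'
import pickle;from h import *
c=pickle.load(open('w1.pkl','rb'))
g=lambda uv,z:unproj(c,np.array(uv)/1.5,z)
a=g([[325,360],[585,333]],0.0);print('near bottom edge',a.round(4).tolist(), np.linalg.norm(a[1]-a[0]))
b=g([[337,448],[440,436]],.025);print('far top',b.round(4).tolist())
print('far-near len',np.linalg.norm(g([[326,372]],.025)-b[0]))
d=a[1]-a[0];yaw=np.arctan2(d[1],d[0]);X=np.array([np.cos(yaw),np.sin(yaw),0]);Y=np.array([-X[1],X[0],0])
O=a[0]+.230*X-.065*Y;O[2]=.025
print('press yaw',np.degrees(yaw),'bed pt',O.round(4),'far corner pred px',(proj(c,O-.23*X-.065*Y)*1.5).round(1))
print('near right pred',(proj(c,O+.12*X+.065*Y-[0,0,.025])*1.5).round(1))
# handle
print('handle ends (z guesses)',[g([[670,318],[667,412]],z).round(4).tolist() for z in (.2,.22,.24)])
# holder
print('waist edge top',g([[127,238],[165,310]],.034).round(4).tolist(),g([[163,213],[212,284]],.034).round(4).tolist())
print('nest corners',g([[222,283],[257,335],[200,371]],.034).round(4).tolist(),'lid',g([[193,341]],.070).round(4))
save({'pixels':c['pixels'][130:255,55:180]},'crop_h.png',4);save({'pixels':c['pixels'][205:305,205:405]},'crop_p.png',3.5)
A=cv2.imread('pics/crop_h.png');B=cv2.imread('pics/crop_p.png');h=max(A.shape[0],B.shape[0])
cv2.imwrite('pics/A.png',A);cv2.imwrite('pics/B.png',B)
E
python3 fit.py
```

```text
near bottom edge [[0.5972, -0.1021, 0.0], [0.5471, 0.2473, 0.0]] 0.3529641818279761
far top [[0.7201, -0.0837, 0.025], [0.6956, 0.0595, 0.025]]
far-near len 0.11855359605330378
press yaw 98.1467544307892 bed pt [0.6289 0.1348 0.025 ] far corner pred px [[337.  451.5]]
near right pred [[582.7 333.2]]
handle ends (z guesses) [[[0.4537, 0.2094, 0.2], [0.5393, 0.2255, 0.2]], [[0.4468, 0.1949, 0.22], [0.5269, 0.2099, 0.22]], [[0.4399, 0.1803, 0.24], [0.5145, 0.1943, 0.24]]]
waist edge top [[0.4284, -0.3293, 0.034], [0.5179, -0.2956, 0.034]] [[0.3979, -0.2823, 0.034], [0.4825, -0.2331, 0.034]]
nest corners [[0.4809, -0.2207, 0.034], [0.5482, -0.1822, 0.034], [0.6011, -0.2604, 0.034]] lid [[ 0.5428 -0.2462  0.07  ]]
```

View pics/B.png

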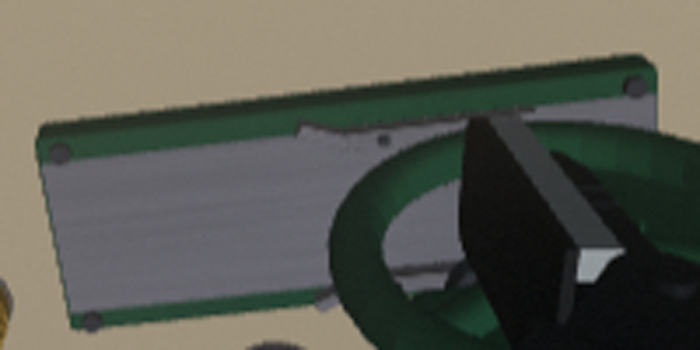

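View pics/A.png

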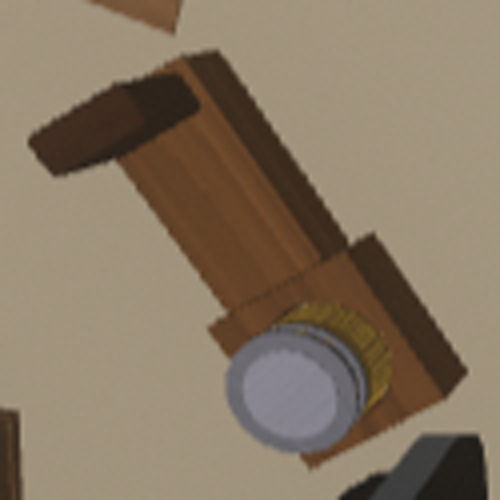

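The crops show the bed top's corners at (40,143), (657,70) and (72,328). The holder's nest corners are at (360,258), (445,397), (310,468) and (210,328), with the grip top at upper left. I'll fit poses by least squares.

```bash
cat > fit2.py <<'E'
import pickle;from h import *
from scipy.optimize import least_squares
c=pickle.load(open('w1.pkl','rb'))
def fit(P,uv,x0,z0):
    P=np.array(P)/1000;f=lambda q:np.c_[q[0]+P[:,0]*np.cos(q[2])-P[:,1]*np.sin(q[2]),q[1]+P[:,0]*np.sin(q[2])+P[:,1]*np.cos(q[2]),z0+P[:,2]]
    s=least_squares(lambda q:(proj(c,f(q))-uv).ravel(),x0,loss='soft_l1');print(s.x.round(4),np.degrees(s.x[2]).round(2),'\n',(proj(c,f(s.x))-uv).round(1).tolist());return s.x
px=lambda a,k,o:(np.array(a)+.5)/k-.5+o
H=[(33,40,34),(117,40,34),(117,-40,34),(33,-40,34),(117,40,0),(33,40,0),(33,28,34),(33,-28,34),(-75,28,34),(-75,28,0),(-70,-25,80),(-50,-25,80),(-50,25,80),(-70,25,80),(75,0,70)]
uh=px([(360,258),(445,397),(310,468),(210,328),(467,372),(375,233),(322,245),(230,310),(183,57),(218,50),(30,143),(55,175),(140,112),(118,85),(293,392)],4,[55,130])
h=fit(H,uh,[.48,-.28,.5],0)
p=fit([(-230,65,0),(120,65,0),(-230,-65,0),(-230,65,-25)],px([(40,143),(657,70),(72,328),(43,128)],3.5,[205,205]),[.63,.13,1.7],.025)
cs,sn=np.cos(h[2]),np.sin(h[2]);print('grip',h[0]-.06*cs,h[1]-.06*sn)
E
python3 fit2.py
```

```text
[ 0.479  -0.285   0.5177] 29.66 
 [[-3.4, -2.0], [0.6, 0.5], [0.5, 0.4], [-0.6, -0.2], [0.7, -0.1], [0.2, -0.5], [0.8, 4.2], [-0.5, 1.4], [-0.3, -0.9], [1.2, -0.9], [-2.3, -1.1], [-0.6, 1.5], [2.2, 2.9], [-0.1, -1.3], [-0.0, 0.4]]
[0.6255 0.135  1.7272] 98.96 
 [[-1.5, 0.1], [2.0, 0.1], [0.2, 2.5], [-0.4, -1.2]]
grip 0.4269097712273986 -0.3146864889942503
```

>>> apply_moves:
  moves:
    - [[0,0,0],[-0.15,-5,0],8.5]
    - [[0,0,0],[-0.15,-5,0],8.5]
    - [[0,0,0],[-0.15,-5,0],8.5]
    - [[0,0,0],[-0.15,-5,0],8.5]
    - [[0,0,0],[-0.15,-5,0],8.5]
    - [[0,0,0],[-0.15,-5,0],8.5]
    - [[0,0,-7.7],[0,0,2.5],8.5]
    - [[0,0,-7.7],[0,0,2.5],8.5]

```text
clock: 3.85
ee_pos: [0.4422, -0.3133, 0.3405]
ee_rot: [-0.502, 3.089, -0.023]
wrist_force: [-0.6, 1.2, -0.3]
width: 0.085
```

>>> apply_moves:
  moves:
    - [[0,0,-7.7],[0,0,2.5],8.5]
    - [[0,0,-7.7],[0,0,2.5],8.5]
    - [[0,0,-7.7],[0,0,2.5],8.5]
    - [[0,0,-7.7],[0,0,2.5],8.5]
    - [[0,0,-7.7],[0,0,2.5],8.5]
    - [[0,0,-7.7],[0,0,2.5],8.5]
    - [[0,0,0],[0,0,0],8.5]

```text
clock: 4.55
ee_pos: [0.4478, -0.3019, 0.1828]
ee_rot: [-1.74, 2.607, -0.016]
wrist_force: [-0.1, 1.0, -0.8]
width: 0.0849
```

Run:
```python
from h import *
go([0.427,-0.3147,0.13],.5177)
```

```text
clock 4.55 at [ 0.4478 -0.3019  0.1828] yaw 2.7478 F [-0.1  1.  -0.8] w 0.0849
turn [ -0.37   0.79 127.78] shift cm [1.98 1.49 5.26] rows>= 16.0
```

The tool z axis points down, so I turned the wrong way. Turning back.

>>> apply_moves:
  moves:
    - [[0,0,8.5],[0,0,0],8.5]
    - [[0,0,8.5],[0,0,0],8.5]
    - [[0,0,8.5],[0,0,0],8.5]
    - [[0,0,8.5],[0,0,0],8.5]
    - [[0,0,8.5],[0,0,0],8.5]
    - [[0,0,8.5],[0,0,0],8.5]
    - [[0,0,8.5],[0,0,0],8.5]
    - [[0,0,8.5],[0,0,0],8.5]

```text
clock: 5.35
ee_pos: [0.4551, -0.2939, 0.1976]
ee_rot: [0.045, 3.118, -0.016]
wrist_force: [-0.0, 0.4, 0.4]
width: 0.0849
```

>>> apply_moves:
  moves:
    - [[0,0,8.5],[0,0,0],8.5]
    - [[0,0,8.5],[0,0,0],8.5]
    - [[0,0,8.5],[0,0,0],8.5]
    - [[0,0,8.5],[0,0,0],8.5]
    - [[0,0,8.5],[0,0,0],8.5]
    - [[0,0,8.5],[0,0,0],8.5]
    - [[0,0,8.5],[0,0,0],8.5]
    - [[0,0,0],[0,0,0],8.5]

```text
clock: 6.15
ee_pos: [0.4636, -0.2877, 0.2168]
ee_rot: [1.592, 2.655, 0.006]
wrist_force: [-0.3, -0.1, -0.1]
width: 0.0852
```

Run:
```python
from h import *
go([0.427,-0.3147,0.13],.5177)
```

```text
clock 6.15 at [ 0.4636 -0.2877  0.2168] yaw 0.4911 F [-0.3 -0.1 -0.1] w 0.0852
turn [ 1.52  2.2  -1.56] shift cm [-0.33 -4.73  8.57] rows>= 2.0
```

>>> apply_moves:
  moves:
    - [[0.7,1.1,-0.8],[-0.1,-1.6,2.6],8.5]
    - [[0.7,1.1,-0.8],[-0.1,-1.6,2.6],8.5]
    - [[0,0,0],[-0.1,-1.5,2.6],8.5]
    - [[0,0,0],[0,0,0],8.5]

```text
clock: 6.55
ee_pos: [0.4297, -0.3135, 0.1442]
ee_rot: [1.555, 2.716, 0.001]
wrist_force: [-0.2, 0.1, 0.4]
width: 0.0849
```

Run:
```python
from h import *
import pickle
go([0.427,-0.3147,0.054],.5177)
c=cam('wrist');save(c,'w2.png',1.5)
# predicted grip top corners with fit
h=np.array([.479,-.285,.5177]);cs,sn=np.cos(h[2]),np.sin(h[2])
for x,y,z in [(-70,-25,80),(-50,-25,80),(-50,25,80),(-70,25,80),(-75,28,34),(-75,-28,34)]:
    x,y,z=x/1e3,y/1e3,z/1e3;print((proj(c,[h[0]+x*cs-y*sn,h[1]+x*sn+y*cs,z])*1.5).round(0),end=' ')
```

```text
clock 6.55 at [ 0.4297 -0.3135  0.1442] yaw 0.5309 F [-0.2  0.1  0.4] w 0.0849
turn [0.38 0.56 0.75] shift cm [ 0.13 -0.36  9.02] rows>= 2.0
[[360. 364.]] [[398. 364.]] [[401. 271.]] [[360. 271.]] [[355. 247.]] [[356. 335.]]
```

View pics/w2.png

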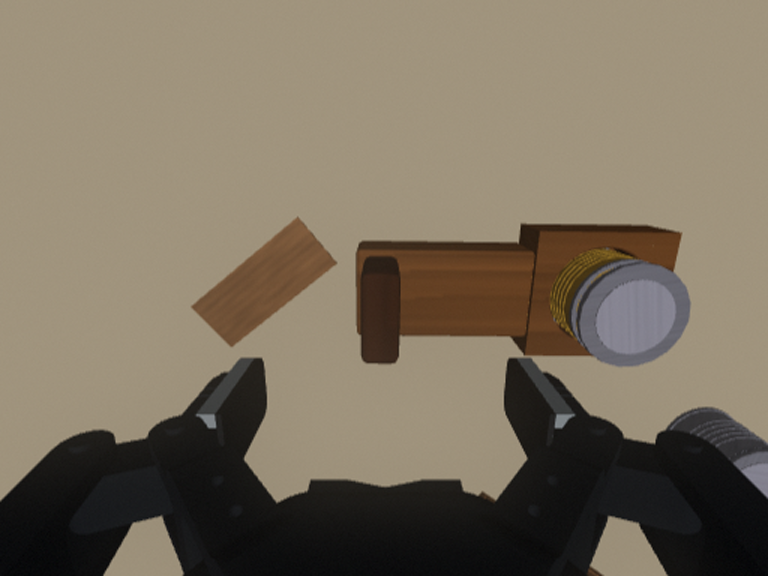

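The fit matches: the grip is at (380,310), square between the fingers. Descending.

>>> apply_moves:
  moves:
    - [[0.4,0.6,0.7],[0.1,-0.4,2.5],8.5]
    - [[0,0,0],[0,0,2.5],8.5]
    - [[0,0,0],[0,0,2.0],8.5]
    - [[0,0,0],[0,0,1],8.5]
    - [[0,0,0],[0,0,0],8.5]

```text
clock: 7.1
ee_pos: [0.4386, -0.3186, 0.0791]
ee_rot: [1.555, 2.699, -0.004]
wrist_force: [0.0, 0.2, 1.3]
width: 0.0852
```

Run:
```python
from h import *
go([0.427,-0.3147,0.054],.5177)
```

```text
clock 7.1 at [ 0.4386 -0.3186  0.0791] yaw 0.5257 F [0.  0.2 1.3] w 0.0852
turn [0.64 1.39 0.45] shift cm [ 0.98 -0.84  2.48] rows>= 1.0
```

>>> apply_moves:
  moves:
    - [[0.6,1.4,0.4],[1.0,-0.8,1.0],8.5]
    - [[0,0,0],[0,0,0.6],8.5]
    - [[0,0,0],[0,0,0],8.5]

```text
clock: 7.4
ee_pos: [0.4289, -0.3152, 0.0665]
ee_rot: [1.574, 2.713, -0.001]
wrist_force: [-0.8, 0.3, 0.5]
width: 0.085
```

Run:
```python
from h import *
go([0.427,-0.3147,0.054],.5177)
```

```text
clock 7.4 at [ 0.4289 -0.3152  0.0665] yaw 0.5197 F [-0.8  0.3  0.5] w 0.085
turn [0.13 0.27 0.11] shift cm [ 0.14 -0.14  1.25] rows>= 1.0
```

>>> apply_moves:
  moves:
    - [[0.1,0.3,0.1],[0.15,-0.15,1.0],8.5]
    - [[0,0,0],[0.05,0,0.2],8.5]
    - [[0,0,0],[0,0,0],4]
    - [[0,0,0],[0,0,0],0]
    - [[0,0,0],[0,0,0],0]
    - [[0,0,0],[0,0,0],0]
    - [[0,0,0],[0,0,0],0]
  force: 110

```text
clock: 8.1
ee_pos: [0.4272, -0.3149, 0.0549]
ee_rot: [1.578, 2.714, 0.001]
wrist_force: [0.4, -0.1, 7.0]
width: 0.0186
```

Run:
```python
from h import *
go([0.427,-0.3147,0.2],.5177)
```

```text
clock 8.1 at [ 0.4272 -0.3149  0.0549] yaw 0.5175 F [ 0.4 -0.1  7. ] w 0.0186
turn [ 0.09  0.07 -0.01] shift cm [ 1.000e-02  2.000e-02 -1.451e+01] rows>= 3.0
```

>>> apply_moves:
  moves:
    - [[0,0,0],[0,0,-1],0]
    - [[0,0,0],[0,0,-2],0]
    - [[0,0,0],[0,0,-3.5],0]
    - [[0,0,0],[0,0,-3.5],0]
    - [[0,0,0],[0,0,-3],0]
    - [[0,0,0],[0,0,0],0]

```text
clock: 8.7
ee_pos: [0.4187, -0.3103, 0.1786]
ee_rot: [-1.565, -2.691, 0.004]
wrist_force: [1.0, -1.1, -5.5]
width: 0.0189
```

Run:
```python
from h import *
print(r.sense()['torque'])
go([0.6668,-0.1268,0.18],1.7272)
c=cam('side');save(c,'s1.png',4,(220,160,400,300));c=cam('scene')
```

```text
[-0.38612356  0.26292435 -0.09453094]
clock 8.7 at [ 0.4187 -0.3103  0.1786] yaw 0.5174 F [ 1.  -1.1 -5.5] w 0.0189
turn [-1.000e-02 -1.720e+00 -6.932e+01] shift cm [ 3.69 30.64 -0.55] rows>= 9.0
```

View pics/s1.png

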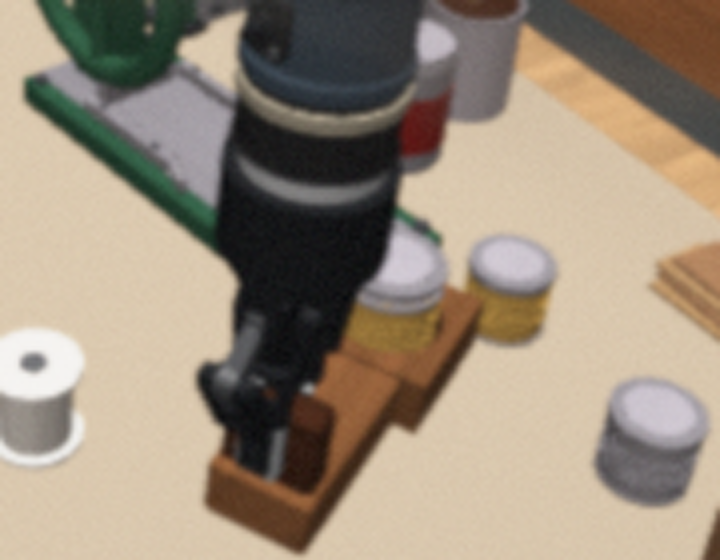

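The side crop shows the holder lifted level in the gripper, tin upright in its nest. Turning and carrying it next.

>>> apply_moves:
  moves:
    - [[0,-0.8,-8],[0.4,1.5,0],0]
    - [[0,-0.8,-8],[0.4,1.5,0],0]
    - [[0,0,-8],[0,1.5,0],0]
    - [[0,0,-8],[0,1.5,0],0]
    - [[0,0,-8],[0,1.5,0],0]
    - [[0,0,-8],[0,1.5,0],0]
    - [[0,0,-8],[0,1,0],0]
    - [[0,0,-8],[0,1,0],0]

```text
clock: 9.6
ee_pos: [0.4593, -0.2061, 0.1435]
ee_rot: [0.162, -3.086, -0.029]
wrist_force: [0.1, 0.1, -6.6]
width: 0.0187
```

Run:
```python
from h import *
go([0.6668,-0.1268,0.18],1.7272)
```

```text
clock 9.6 at [ 0.4593 -0.2061  0.1435] yaw 1.6755 F [ 0.1  0.1 -6.6] w 0.0187
turn [ 1.29 -2.86 -2.93] shift cm [-21.26   5.79  -4.61] rows>= 5.0
```

>>> apply_moves:
  moves:
    - [[0.6,-1.4,-1.5],[-2,0.5,-2],0]
    - [[0.6,-1.4,-1.4],[-3,0.9,-1],0]
    - [[0,0,0],[-3.5,1,-0.5],0]
    - [[0,0,0],[-3.5,1,0],0]
    - [[0,0,0],[-3.5,1,0],0]
    - [[0,0,0],[-3,0.8,0],0]
    - [[0,0,0],[-1.5,0.3,0],0]
    - [[0,0,0],[0,0,0],0]

```text
clock: 10.4
ee_pos: [0.6432, -0.1126, 0.1412]
ee_rot: [0.249, -3.089, -0.027]
wrist_force: [-0.7, 0.2, -7.2]
width: 0.0185
```

Run:
```python
from h import *
go([0.6668,-0.1268,0.14],1.7272)
import pickle
c=cam('wrist');save(c,'w3.png',1.5)
pickle.dump({k:c[k] for k in ['pixels','fx','fy','cx','cy','E','M']},open('w3.pkl','wb'))
for O,yaw in [((.6255,.135),1.7272),((.6289,.1348),1.713)]:
    X=np.array([np.cos(yaw),np.sin(yaw),0]);Y=np.array([-X[1],X[0],0]);O=np.array([*O,.025])
    print([(proj(c,O+x*X+y*Y+[0,0,z])*1.5)[0].round(0).tolist() for x,y,z in [(-.23,.065,0),(-.23,-.065,0),(.12,.065,0),(-.055,.042,.012),(-.055,-.042,.012)]])
```

```text
clock 10.4 at [ 0.6432 -0.1126  0.1412] yaw 1.7314 F [-0.7  0.2 -7.2] w 0.0185
turn [ 1.2  -2.36  0.26] shift cm [-2.11 -1.78 -0.01] rows>= 1.0
[[409.0, 230.0], [405.0, 422.0], [970.0, 231.0], [701.0, 271.0], [677.0, 398.0]]
[[409.0, 230.0], [403.0, 422.0], [967.0, 239.0], [700.0, 275.0], [674.0, 402.0]]
```

View pics/w3.png

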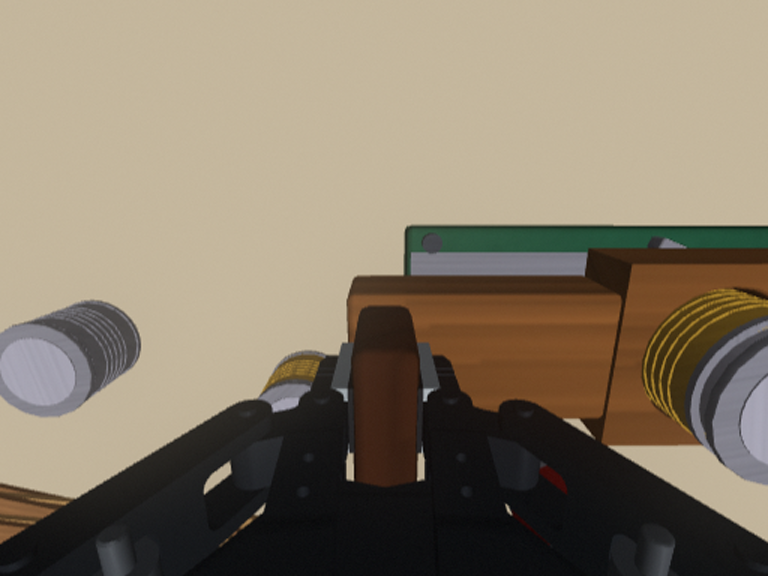

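The near bed edge runs level from (407,228), as predicted at (409,230), so the press fit is good to about 1 mm. Aligning and lowering.

>>> apply_moves:
  moves:
    - [[1.2,-2.4,0.3],[-1.2,-1.2,0],0]
    - [[0,0,0],[-1,-1,0],0]
    - [[0,0,0],[0,0,0],0]

```text
clock: 10.75
ee_pos: [0.6608, -0.1316, 0.1308]
ee_rot: [0.242, -3.115, -0.005]
wrist_force: [0.8, -1.0, -6.1]
width: 0.0188
```

Run:
```python
from h import *
go([0.6665,-0.1317,0.085],1.7272)
```

```text
clock 10.75 at [ 0.6608 -0.1316  0.1308] yaw 1.7258 F [ 0.8 -1.  -6.1] w 0.0188
turn [ 0.25 -0.95 -0.08] shift cm [-0.64 -0.12  4.57] rows>= 1.0
```

>>> apply_moves:
  moves:
    - [[0.3,-1.0,0],[-0.8,-0.1,1.2],0]
    - [[0,0,0],[0,0,1.2],0]
    - [[0,0,0],[0,0,0.6],0]
    - [[0,0,0],[0,0,0],0]

```text
clock: 11.15
ee_pos: [0.6653, -0.1322, 0.1055]
ee_rot: [-0.241, 3.131, -0.002]
wrist_force: [-0.8, -0.5, -6.6]
width: 0.0187
```

Run:
```python
from h import *
go([0.6665,-0.1317,0.080],1.7272)
```

```text
clock 11.15 at [ 0.6653 -0.1322  0.1055] yaw 1.7243 F [-0.8 -0.5 -6.6] w 0.0187
turn [-0.08  0.08 -0.16] shift cm [-0.12  0.03  2.55] rows>= 1.0
```

>>> apply_moves:
  moves:
    - [[0,0,-0.1],[-0.1,0,1.0],0]
    - [[0,0,0],[0,0,0.8],0]
    - [[0,0,0],[0,0,0.4],0]
    - [[0,0,0],[0,0,0.3],0]
    - [[0,0,0],[0,0,0],0]

```text
clock: 11.65
ee_pos: [0.6654, -0.132, 0.105]
ee_rot: [-0.244, 3.117, -0.011]
wrist_force: [-0.3, 0.5, -4.6]
width: 0.0188
```

Run:
```python
from h import *
go([0.6665,-0.1317,0.080],1.7272)
```

```text
clock 11.65 at [ 0.6654 -0.132   0.105 ] yaw 1.7269 F [-0.3  0.5 -4.6] w 0.0188
turn [-0.49  0.84 -0.01] shift cm [-0.08  0.04  2.5 ] rows>= 1.0
```

Run:
```python
from h import *
s=r.sense();print(np.round(s['joint_pos'],3),np.round(s['tau'],1),np.round(s['torque'],2))
c=cam('scene');save(c,'s2.png',4,(170,190,350,300))
```

```text
[-2.94e-01  4.44e-01  2.90e-01  1.40e+00 -1.00e-03 -4.50e-01] [ -0.3 -51.2  34.1   0.1   0.4   0. ] [-0.48 -0.18  0.01]
```

View pics/s2.png

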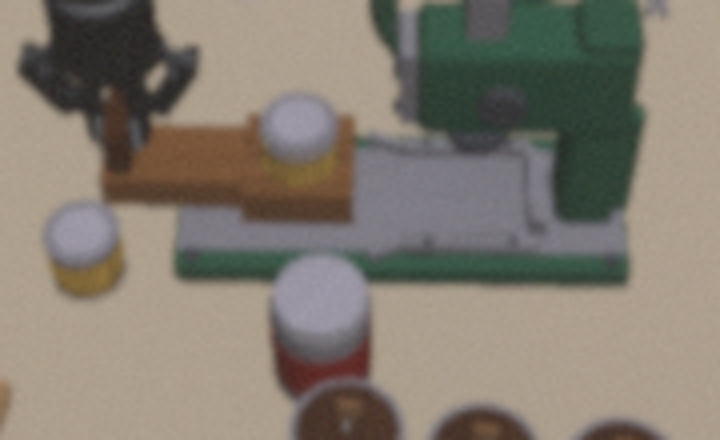

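The scene crop shows the holder level, still above the bed's loading end, and touching nothing. I'll probe the descent in smaller pieces.

>>> apply_moves:
  moves:
    - [[-0.4,0.8,0],[0,0,1.5],0]

```text
clock: 11.8
ee_pos: [0.6664, -0.1323, 0.1031]
ee_rot: [-0.245, 3.124, -0.008]
wrist_force: [-31.2, 8.6, 77.7]
width: 0.0189
```

>>> apply_moves:
  moves:
    - [[0,0,0],[0,0,1.0],0]

```text
clock: 11.9
ee_pos: [0.6665, -0.1323, 0.1034]
ee_rot: [-0.245, 3.12, -0.011]
wrist_force: [-13.9, 5.4, 23.5]
width: 0.0189
```

That contact is 78 N. The holder's rear corner is probably standing on candle_b. Backing off upward, then measuring the candle.

>>> apply_moves:
  moves:
    - [[0,0,0],[0,0,-1.5],0]
    - [[0,0,0],[0,0,-1],0]
    - [[0,0,0],[0,0,0],0]

```text
clock: 12.2
ee_pos: [0.665, -0.1323, 0.1272]
ee_rot: [-0.245, 3.123, -0.011]
wrist_force: [0.5, -0.3, -7.0]
width: 0.0188
```

Run:
```python
from h import *
import pickle
c=pickle.load(open('w1.pkl','rb'));print('candle b',unproj(c,np.array([[287,461]])/1.5,.052),'spool etc; red can',)
c=cam('scene')
print('scene now lid',unproj(c,np.array([[170+83/4,190+232/4]]),.052))
for k in ['candle_b']:
    for b in r.boxes_of(c,k)[:3]: print(b['at'].__repr__(),b['confidence'])
O=np.array([.6245,.135,.025]);yaw=1.7272;X=np.array([np.cos(yaw),np.sin(yaw),0]);Y=np.array([-X[1],X[0],0])
for w in (-.21,-.19,-.18,-.17):
    for dy in(0,.01): print(w,dy,'rear far corner',(O+(w-.075)*X+(dy-.028)*Y).round(3),'grip',(O+(w-.06)*X+dy*Y).round(4))
go([.6665,-.1317,.13],yaw)
```

```text
candle b [[ 0.72215946 -0.14753542  0.052     ]] spool etc; red can
scene now lid [[ 0.72604665 -0.14866523  0.052     ]]
[0.735, -0.1461, 0.0517] 0.94
[0.7199, -0.2961, 0.0515] 0.83
-0.21 0 rear far corner [ 0.697 -0.142  0.025] grip [ 0.6666 -0.1317  0.025 ]
-0.21 0.01 rear far corner [ 0.687 -0.144  0.025] grip [ 0.6567 -0.1333  0.025 ]
-0.19 0 rear far corner [ 0.693 -0.122  0.025] grip [ 0.6634 -0.1119  0.025 ]
-0.19 0.01 rear far corner [ 0.684 -0.124  0.025] grip [ 0.6536 -0.1135  0.025 ]
-0.18 0 rear far corner [ 0.692 -0.113  0.025] grip [ 0.6619 -0.1021  0.025 ]
-0.18 0.01 rear far corner [ 0.682 -0.114  0.025] grip [ 0.652  -0.1036  0.025 ]
-0.17 0 rear far corner [ 0.69  -0.103  0.025] grip [ 0.6603 -0.0922  0.025 ]
-0.17 0.01 rear far corner [ 0.68  -0.104  0.025] grip [ 0.6504 -0.0938  0.025 ]
clock 12.3 at [ 0.664  -0.1321  0.1249] yaw 1.7273 F [ 0.3 -0.5 -6.5] w 0.0186
turn [-0.34  0.3   0.01] shift cm [-0.26 -0.01 -0.51] rows>= 1.0
```

Candle_b is centred at (0.724,-0.148), so the rear corner overlapped it by 1–2 mm. I'll set the holder down 20 mm further in.

>>> apply_moves:
  moves:
    - [[-0.3,0.3,0],[0.1,1.0,0],0]
    - [[0,0,0],[0,0.9,0],0]
    - [[0,0,0],[0,0,0],0]

```text
clock: 12.6
ee_pos: [0.6569, -0.1112, 0.1175]
ee_rot: [0.244, -3.122, -0.006]
wrist_force: [-0.1, -0.6, -6.4]
width: 0.019
```

Run:
```python
from h import *
go([.6637,-.1137,.08],1.7272)
```

```text
clock 12.6 at [ 0.6569 -0.1112  0.1175] yaw 1.7267 F [-0.1 -0.6 -6.4] w 0.019
turn [ 0.27 -0.58 -0.03] shift cm [-0.67 -0.37  3.74] rows>= 1.0
```

>>> apply_moves:
  moves:
    - [[0.3,-0.6,0],[-0.8,-0.3,0.9],0]
    - [[0,0,0],[0,0,0.8],0]
    - [[0,0,0],[0,0,0],0]

```text
clock: 12.9
ee_pos: [0.6651, -0.1121, 0.0967]
ee_rot: [0.247, -3.13, 0.001]
wrist_force: [-0.8, 0.6, -6.6]
width: 0.0188
```

Run:
```python
from h import *
go([.6637,-.1137,.08],1.7272)
```

```text
clock 12.9 at [ 0.6651 -0.1121  0.0967] yaw 1.7281 F [-0.8  0.6 -6.6] w 0.0188
turn [-0.03 -0.09  0.05] shift cm [ 0.16 -0.14  1.67] rows>= 1.0
```

>>> apply_moves:
  moves:
    - [[0,0,0],[0.1,-0.1,0.8],0]
    - [[0,0,0],[0,0,0.4],0]
    - [[0,0,0],[0,0,0],0]

```text
clock: 13.2
ee_pos: [0.6638, -0.1138, 0.0829]
ee_rot: [0.246, -3.129, 0.001]
wrist_force: [-0.7, 0.5, -6.2]
width: 0.0189
```

Run:
```python
from h import *
go([.6637,-.1137,.08],1.7272)
```

```text
clock 13.2 at [ 0.6638 -0.1138  0.0829] yaw 1.7275 F [-0.7  0.5 -6.2] w 0.0189
turn [-0.02 -0.16  0.02] shift cm [0.01 0.01 0.29] rows>= 1.0
```

>>> apply_moves:
  moves:
    - [[0,0,0],[0,0,0.25],0]
    - [[0,0,0],[0,0,0.1],0]

```text
clock: 13.4
ee_pos: [0.6644, -0.1141, 0.0807]
ee_rot: [0.245, -3.131, 0.0]
wrist_force: [0.3, 0.4, -3.2]
width: 0.0193
```

>>> apply_moves:
  moves:
    - [[0,0,0],[0,0,0],8.5]
    - [[0,0,0],[0,0,0],8.5]
    - [[0,0,0],[0,0,0],8.5]
    - [[0,0,0],[0,0,0],8.5]
    - [[0,0,0],[0,0,0],8.5]

```text
clock: 13.9
ee_pos: [0.6692, -0.1142, 0.089]
ee_rot: [-0.244, 3.118, -0.002]
wrist_force: [-0.7, 0.5, -0.1]
width: 0.0848
```

Run:
```python
from h import *
go([.6637,-.1137,.08],1.7272)
c=cam('wrist');save(c,'w4.png',1.5)
import pickle
pickle.dump({k:c[k] for k in ['pixels','fx','fy','cx','cy','E','M']},open('w4.pkl','wb'))
O=np.array([.6245,.135,.025]);yaw=1.7272;X=np.array([np.cos(yaw),np.sin(yaw),0]);Y=np.array([-X[1],X[0],0])
print([(proj(c,O+x*X+y*Y+[0,0,z])*1.5)[0].round(0).tolist() for x,y,z in [(-.23,.065,0),(-.1,.065,0),(-.267,.028,.034),(-.16,.028,.034),(-.159,.04,.034),(-.08,.04,.034),(-.159,.04,0)]])
```

```text
clock 13.9 at [ 0.6692 -0.1142  0.089 ] yaw 1.7271 F [-0.7  0.5 -0.1] w 0.0848
turn [-0.15  0.78 -0.01] shift cm [0.55 0.14 0.9 ] rows>= 1.0
[[435.0, 175.0], [723.0, 175.0], [349.0, 273.0], [617.0, 273.0], [625.0, 243.0], [828.0, 243.0], [584.0, 230.0]]
```

View pics/w4.png

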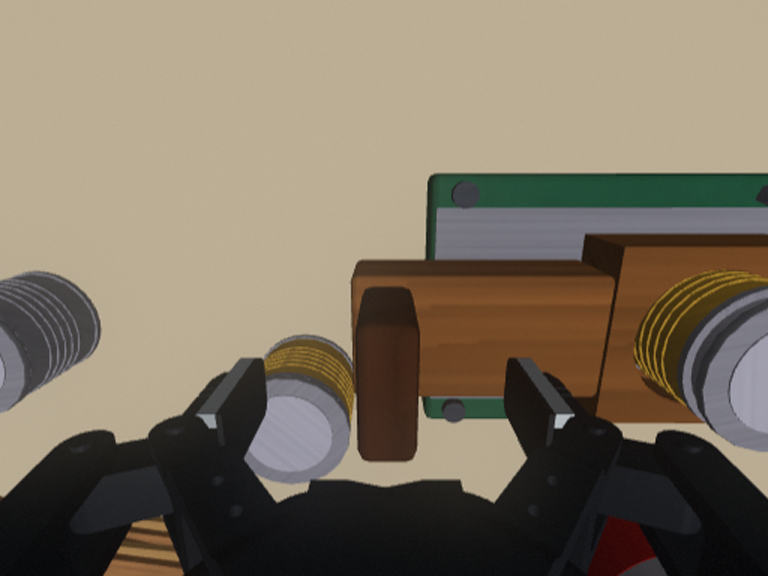

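The holder is released on the loading end with its tin upright. The waist's near top edge is at row 277 and its far edge at row 397; the bed edges are at rows 174 and 418. I'll compare the two centrelines.

Run:
```python
from h import *
import pickle
c=pickle.load(open('w4.pkl','rb'))
O=np.array([.6245,.135,.025]);yaw=1.7272;X=np.array([np.cos(yaw),np.sin(yaw),0]);Y=np.array([-X[1],X[0],0])
def pc(uv,z):
    d=unproj(c,(np.array(uv,float)+.5)/1.5-.5,z)-O;return np.c_[d@X,d@Y].round(4).tolist()
print('bed',pc([(430,174),(700,174),(426,418)],.025))
print('waist',pc([(355,277),(600,277),(420,397),(500,397)],.059))
print('nest',pc([(622,247),(760,247),(598,421),(690,421)],.059))
print('grip top',pc([(358,320),(418,320),(360,461),(415,461)],.105))
go([.6645,-.1141,.081],yaw)
```

```text
bed [[-0.2323, 0.0654], [-0.1105, 0.0654], [-0.2304, -0.062]]
waist [[-0.2646, 0.0263], [-0.1666, 0.0264], [-0.2372, -0.0282], [-0.2021, -0.0282]]
nest [[-0.1599, 0.0385], [-0.1061, 0.0385], [-0.1573, -0.0403], [-0.1162, -0.0402]]
grip top [[-0.2603, 0.0255], [-0.2428, 0.0256], [-0.2607, -0.0239], [-0.2426, -0.0239]]
clock 13.95 at [ 0.6693 -0.1143  0.0892] yaw 1.727 F [ 0.6 -0.1 -0.6] w 0.085
turn [-0.16  0.79 -0.01] shift cm [0.48 0.09 0.81] rows>= 1.0
```

>>> apply_moves:
  moves:
    - [[-0.2,0.8,0],[0.5,0.1,0.8],8.5]
    - [[0,0,0],[0,0,0],8.5]

```text
clock: 14.15
ee_pos: [0.664, -0.114, 0.0807]
ee_rot: [0.245, -3.131, -0.001]
wrist_force: [-1.1, 0.4, -0.7]
width: 0.0849
```

Run:
```python
from h import *
go([.6645,-.1141,.082],1.7272)
```

```text
clock 14.15 at [ 0.664  -0.114   0.0807] yaw 1.7272 F [-1.1  0.4 -0.7] w 0.0849
turn [ 0.06 -0.06 -0.  ] shift cm [-0.05 -0.02 -0.13] rows>= 1.0
```

>>> apply_moves:
  moves:
    - [[0,0,0],[0,0,0],2]
    - [[0,0,0],[0,0,0],0]
    - [[0,0,0],[0,0,0],0]
    - [[0,0,0],[0,0,0],0]
    - [[0,0,0],[0,0,0],0]
    - [[0,0,0],[0.25,0,0],0]
    - [[0,0,0],[0,0,0],0]
  force: 70

```text
clock: 14.85
ee_pos: [0.6616, -0.1147, 0.0796]
ee_rot: [0.243, -3.131, -0.001]
wrist_force: [-0.5, 0.2, 0.4]
width: 0.0191
```

Run:
```python
from h import *
go([.6439,.0008,.082],1.7272)
```

```text
clock 14.85 at [ 0.6616 -0.1147  0.0796] yaw 1.7259 F [-0.5  0.2  0.4] w 0.0191
turn [ 0.05 -0.07 -0.08] shift cm [-0.04 11.68 -0.23] rows>= 3.0
```

>>> apply_moves:
  moves:
    - [[0,0,0],[0,1,-0.05],0]
    - [[0,0,0],[0,1,0],0]
    - [[0,0,0],[0,1,0],0]
    - [[0,0,0],[0,0,0],0]

```text
clock: 15.25
ee_pos: [0.6558, -0.0841, 0.0796]
ee_rot: [0.241, -3.129, 0.001]
wrist_force: [1.1, 1.4, -1.3]
width: 0.0188
```

Run:
```python
from h import *
go([.6439,.0008,.081],1.7272)
```

```text
clock 15.25 at [ 0.6558 -0.0841  0.0796] yaw 1.7247 F [ 1.1  1.4 -1.3] w 0.0188
turn [-0.03 -0.17 -0.14] shift cm [-0.13  8.58 -0.15] rows>= 2.0
```

>>> apply_moves:
  moves:
    - [[0,0,-0.15],[-0.1,1.2,-0.05],0]
    - [[0,0,0],[0,1.2,0],0]
    - [[0,0,0],[0,1.2,0],0]
    - [[0,0,0],[0,0,0],0]

```text
clock: 15.65
ee_pos: [0.6505, -0.0457, 0.0797]
ee_rot: [0.247, -3.128, 0.002]
wrist_force: [0.1, 1.8, -3.0]
width: 0.0189
```

Run:
```python
from h import *
go([.6439,.0008,.081],1.7272)
```

```text
clock 15.65 at [ 0.6505 -0.0457  0.0797] yaw 1.7281 F [ 0.1  1.8 -3. ] w 0.0189
turn [-0.06 -0.2   0.05] shift cm [-0.08  4.69 -0.13] rows>= 1.0
```

Sliding freely between the rails. Continuing.

>>> apply_moves:
  moves:
    - [[0,0,0],[-0.05,1.2,-0.05],0]
    - [[0,0,0],[0,1.2,0],0]
    - [[0,0,0],[0,0.9,0],0]
    - [[0,0,0],[0,0.5,0],0]
    - [[0,0,0],[0,0,0],0]

```text
clock: 16.15
ee_pos: [0.6448, -0.0067, 0.0803]
ee_rot: [0.246, -3.129, 0.008]
wrist_force: [0.3, -1.9, -1.8]
width: 0.0196
```

Run:
```python
from h import *
go([.6439,.0008,.081],1.7272)
```

```text
clock 16.15 at [ 0.6448 -0.0067  0.0803] yaw 1.7279 F [ 0.3 -1.9 -1.8] w 0.0196
turn [-0.26 -0.2   0.04] shift cm [-0.03  0.76 -0.07] rows>= 1.0
```

>>> apply_moves:
  moves:
    - [[-0.2,0,0],[0,0.4,0],0]
    - [[0,0,0],[0,0.4,0],0]

```text
clock: 16.35
ee_pos: [0.6434, 0.0004, 0.0799]
ee_rot: [0.245, -3.128, 0.005]
wrist_force: [2.4, -11.1, 1.3]
width: 0.0192
```

>>> apply_moves:
  moves:
    - [[0,0,0],[0,0.5,0],0]

```text
clock: 16.45
ee_pos: [0.6437, 0.0007, 0.0813]
ee_rot: [0.242, -3.13, 0.021]
wrist_force: [0.6, -18.7, 5.7]
width: 0.0189
```

It stopped on the back stop with 19 N, at the predicted y≈0.001. Relaxing and releasing.

>>> apply_moves:
  moves:
    - [[0,0,0],[0,0,0],0]
    - [[0,0,0],[0,0,0],3]
    - [[0,0,0],[0,0,0],8.5]
    - [[0,0,0],[0,0,0],8.5]
    - [[0,0,0],[0,0,0],8.5]
    - [[0,0,0],[0,0,0],8.5]

```text
clock: 17.05
ee_pos: [0.6437, 0.0028, 0.0825]
ee_rot: [0.244, -3.131, 0.015]
wrist_force: [-0.4, -4.0, -2.5]
width: 0.0848
```

Run:
```python
from h import *
import pickle
go([.6439,.0008,.2],1.7272)
c=cam('wrist');save(c,'w5.png',1.5)
pickle.dump({k:c[k] for k in ['pixels','fx','fy','cx','cy','E','M']},open('w5.pkl','wb'))
```

```text
clock 17.05 at [0.6437 0.0028 0.0825] yaw 1.7262 F [-0.4 -4.  -2.5] w 0.0848
turn [-0.52 -0.12 -0.06] shift cm [  0.04  -0.31 -11.75] rows>= 3.0
```

View pics/w5.png

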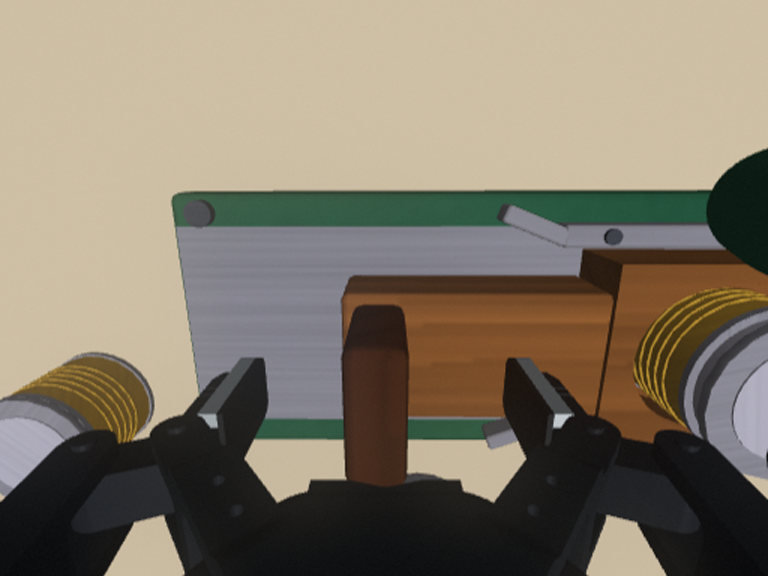

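Holder is home: its nest lies between the rails and the grip is free between the open fingers. Raising the arm, then solving for the handle's position from the first wrist picture and the wheel outline.

>>> apply_moves:
  moves:
    - [[-0.3,0,0],[0,-0.3,-3],8.5]
    - [[0,0,0],[0,0,-5],8.5]
    - [[0,0,0],[0,0,-5],8.5]
    - [[0,0,0],[0,0,-5],8.5]
    - [[0,0,0],[0,0,-5],8.5]
    - [[0,0,0],[0,0,-5],8.5]
    - [[0,0,0],[0,0,0],8.5]

```text
clock: 17.8
ee_pos: [0.6426, 0.0011, 0.3652]
ee_rot: [0.242, -3.124, 0.006]
wrist_force: [-0.7, -0.3, 0.8]
width: 0.0851
```

Run:
```python
from h import *
import pickle
from scipy.optimize import brentq
c=pickle.load(open('w1.pkl','rb'))
O=np.array([.623,.1332,.025]);yaw=1.7272;X=np.array([np.cos(yaw),np.sin(yaw),0]);Y=np.array([-X[1],X[0],0])
def pc(uv,z): d=unproj(c,(np.array([uv],float)+.5)/1.5-.5,z)[0]-O;return d@X,d@Y
# handle axis px (shaft at px=0 assumed)
for uv in [(669,335),(667,400)]:
    f=lambda z:np.hypot(pc(uv,z)[0],z-.18)-.085
    z=brentq(f,.185,.262);x,y=pc(uv,z);print('z',z,'px',x,'py',y,'w',1.15-np.arctan2(x,z-.18))
print('near end / far end py',[pc(u,.235) for u in [(669,318),(667,414)]])
go([.42,.15,.40],yaw)
```

```text
Traceback (most recent call last):
ValueError: f(a) and f(b) must have different signs
```

Run:
```python
from h import *
import pickle
c=pickle.load(open('w1.pkl','rb'))
O=np.array([.623,.1332,.025]);yaw=1.7272;X=np.array([np.cos(yaw),np.sin(yaw),0]);Y=np.array([-X[1],X[0],0])
def pc(uv,z): d=unproj(c,(np.array([uv],float)+.5)/1.5-.5,z)[0]-O;return d@X,d@Y
for z in np.arange(.19,.27,.01):
    o=[]
    for uv in [(669,335),(667,400)]: x,y=pc(uv,z);o+=[round(x,4),round(y,4),round(np.hypot(x,z-.18),4)]
    print(round(z,3),o)
go([.40,.13,.42],yaw)
```

```text
0.19 [np.float64(0.1082), np.float64(0.1358), np.float64(0.1086), np.float64(0.11), np.float64(0.0735), np.float64(0.1105)]
0.2 [np.float64(0.1015), np.float64(0.1408), np.float64(0.1035), np.float64(0.1033), np.float64(0.0804), np.float64(0.1052)]
0.21 [np.float64(0.0949), np.float64(0.1458), np.float64(0.0995), np.float64(0.0966), np.float64(0.0874), np.float64(0.1011)]
0.22 [np.float64(0.0882), np.float64(0.1508), np.float64(0.0969), np.float64(0.0899), np.float64(0.0944), np.float64(0.0984)]
0.23 [np.float64(0.0816), np.float64(0.1559), np.float64(0.0957), np.float64(0.0832), np.float64(0.1013), np.float64(0.0971)]
0.24 [np.float64(0.0749), np.float64(0.1609), np.float64(0.096), np.float64(0.0765), np.float64(0.1083), np.float64(0.0972)]
0.25 [np.float64(0.0683), np.float64(0.1659), np.float64(0.0978), np.float64(0.0698), np.float64(0.1152), np.float64(0.0988)]
0.26 [np.float64(0.0616), np.float64(0.1709), np.float64(0.101), np.float64(0.0631), np.float64(0.1222), np.float64(0.1019)]
0.27 [np.float64(0.055), np.float64(0.1759), np.float64(0.1055), np.float64(0.0564), np.float64(0.1291), np.float64(0.1062)]
clock 17.8 at [0.6426 0.0011 0.3652] yaw 1.7253 F [-0.7 -0.3  0.8] w 0.0851
turn [-0.19 -0.51 -0.11] shift cm [22.04 16.45 -5.34] rows>= 6.0
```

>>> apply_moves:
  moves:
    - [[0,-0.5,0],[3,1,-2.5],8.5]
    - [[0,0,0],[3.5,2.5,-2],8.5]
    - [[0,0,0],[3.5,2.6,-0.8],8.5]
    - [[0,0,0],[3.5,2.6,0],8.5]
    - [[0,0,0],[3.5,2.6,0],8.5]
    - [[0,0,0],[3,2.6,0],8.5]
    - [[0,0,0],[1.5,1,0],8.5]
    - [[0,0,0],[0,0,0],8.5]

```text
clock: 18.6
ee_pos: [0.4023, 0.1189, 0.4156]
ee_rot: [-0.239, 3.129, 0.001]
wrist_force: [0.8, 0.0, 0.1]
width: 0.0849
```

Run:
```python
from h import *
import pickle
go([.42,.13,.42],1.7272)
c=cam('wrist');s=cam('scene')
pickle.dump([{k:q[k] for k in ['pixels','fx','fy','cx','cy','E','M']} for q in (c,s)],open('w6.pkl','wb'))
for q in (c,s):
  for k in ['grip_mid','wheel_hub']:
    for b in r.boxes_of(q,k)[:2]: print(k,np.round(b['at'],4),round(b['confidence'],2))
a=cv2.resize(c['pixels'][40:300,60:452],None,fx=2,fy=2,interpolation=cv2.INTER_CUBIC)
cv2.imwrite('pics/w6.png',a[:,:,::-1])
```

```text
clock 18.6 at [0.4023 0.1189 0.4156] yaw 1.7236 F [0.8 0.  0.1] w 0.0849
turn [ 0.04  0.2  -0.21] shift cm [-1.92  0.83 -0.43] rows>= 1.0
grip_mid [0.4843 0.1995 0.2277] 0.7
wheel_hub [0.549  0.1446 0.2209] 0.77
grip_mid [0.4864 0.2021 0.2268] 0.53
wheel_hub [0.5555 0.1487 0.2312] 0.57
```

View pics/w6.png

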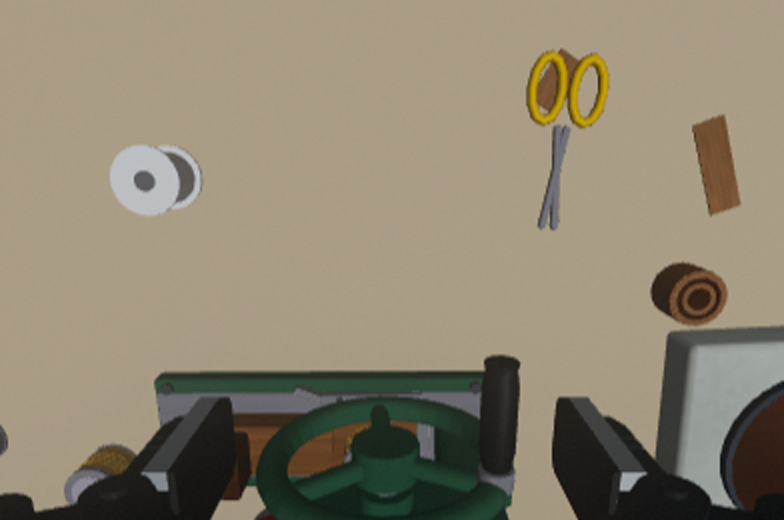

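The crop shows the handle from (503,362) at its near end to (497,468) at the rim, with the hub's end at about (388,440). I'll triangulate the handle with the first wrist view.

Run:
```python
from h import *
import pickle
a=pickle.load(open('w1.pkl','rb'));b,s=pickle.load(open('w6.pkl','rb'))
O=np.array([.623,.1332,.025]);yaw=1.7272;X=np.array([np.cos(yaw),np.sin(yaw),0]);Y=np.array([-X[1],X[0],0])
def ray(c,uv): d=c['M']@[(uv[0]-c['cx'])/c['fx'],(uv[1]-c['cy'])/c['fy'],1];return c['E'],d/np.linalg.norm(d)
def tri(*L):
    A=np.zeros((3,3));v=np.zeros(3)
    for c,uv in L: e,d=ray(c,uv);P=np.eye(3)-np.outer(d,d);A+=P;v+=P@e
    x=np.linalg.solve(A,v);return x,[(proj(c,x)[0]-uv).round(1).tolist() for c,uv in L]
for n,u,v in [('near',(446.5,212),(311.5,221)),('mid',(445.5,244),(310,247)),('far',(444.5,276),(308.5,274))]:
    x,e=tri((a,u),(b,v));d=x-O;print(n,x.round(4),'press',(d@X).round(4),(d@Y).round(4),e)
def pc(c,uv,z): d=unproj(c,[uv],z)[0]-O;return (d@X).round(4),(d@Y).round(4)
print('hub end z=.18',pc(b,(194+60,220+40),.18),'wheel left, z .18',pc(b,(258/2+60,470/2+40),.18))
print('bed corner check',pc(b,(155/2+60,378/2+40),.025),pc(b,(490/2+60,378/2+40),.025))
w=cv2.resize(s['pixels'][135:235,250:360],None,fx=5,fy=5,interpolation=cv2.INTER_CUBIC);cv2.imwrite('pics/s3.png',w[:,:,::-1])
```

```text
near [0.4505 0.1998 0.2136] press 0.0927 0.1601 [[0.1, 1.2], [0.1, -1.1]]
mid [0.4881 0.2052 0.2159] press 0.0921 0.122 [[-0.0, -0.1], [-0.0, 0.1]]
far [0.5284 0.211  0.2183] press 0.0916 0.0813 [[-0.1, -1.0], [-0.1, 0.8]]
hub end z=.18 (np.float64(0.0167), np.float64(0.0822)) wheel left, z .18 (np.float64(-0.0831), np.float64(0.0568))
bed corner check (np.float64(-0.2261), np.float64(0.0655)) (np.float64(0.1209), np.float64(0.0643))
```

Handle axis is at press x 0.092, z 0.216, which puts the wheel at about 0.01 rad and the shaft at press x≈0.0145. Moving above it.

Run:
```python
from h import *
go([.4822,.2042,.29],1.7272)
```

```text
clock 18.9 at [0.4055 0.1173 0.4138] yaw 1.7196 F [ 0.4  0.1 -1. ] w 0.0851
turn [ 0.    0.01 -0.44] shift cm [-8.87  7.45 12.38] rows>= 4.0
```

>>> apply_moves:
  moves:
    - [[0,0,-0.4],[-2,1.8,2.5],8.5]
    - [[0,0,0],[-2.2,1.8,2.8],8.5]
    - [[0,0,0],[-2.2,1.8,2.8],8.5]
    - [[0,0,0],[-1.7,1.5,2.3],8.5]
    - [[0,0,0],[0,0,0],8.5]

```text
clock: 19.4
ee_pos: [0.4831, 0.1973, 0.3042]
ee_rot: [-0.231, 3.133, -0.003]
wrist_force: [-0.3, -0.6, -0.1]
width: 0.085
```

Run:
```python
from h import *
go([.4822,.2042,.25],1.7272)
```

```text
clock 19.4 at [0.4831 0.1973 0.3042] yaw 1.7183 F [-0.3 -0.6 -0.1] w 0.085
turn [-0.12  0.   -0.51] shift cm [-0.01  0.71  5.42] rows>= 2.0
```

>>> apply_moves:
  moves:
    - [[0,0,-0.5],[0,0.7,2.5],8.5]
    - [[0,0,0],[0,0,2.5],8.5]
    - [[0,0,0],[0,0,2],8.5]
    - [[0,0,0],[0,0,0],8.5]

```text
clock: 19.8
ee_pos: [0.4842, 0.2017, 0.2309]
ee_rot: [0.24, -3.129, 0.007]
wrist_force: [-0.3, 0.7, -0.5]
width: 0.0846
```

Run:
```python
from h import *
go([.4822,.2042,.213],1.7272)
```

```text
clock 19.8 at [0.4842 0.2017 0.2309] yaw 1.7239 F [-0.3  0.7 -0.5] w 0.0846
turn [-0.22 -0.24 -0.19] shift cm [0.16 0.28 1.79] rows>= 1.0
```

>>> apply_moves:
  moves:
    - [[-0.2,-0.2,-0.2],[0.2,0.3,1.4],8.5]
    - [[0,0,0],[0,0,0.4],8.5]
    - [[0,0,0],[0,0,0],3]
    - [[0,0,0],[0,0,0],1]
    - [[0,0,0],[0,0,0],1]
    - [[0,0,0],[0,0,0],1]
    - [[0,0,0],[0,0,0],1]
  force: 50

```text
clock: 20.5
ee_pos: [0.4858, 0.203, 0.2203]
ee_rot: [-0.239, 3.124, 0.002]
wrist_force: [-1.7, 0.2, -2.4]
width: 0.0222
```

```bash
cat > wh.py <<'E'
from h import *
O=np.array([.623,.1332,.025]);yaw=1.7272;X=np.array([np.cos(yaw),np.sin(yaw),0]);Y=np.array([-X[1],X[0],0])
p,R,s=pose();d=p-O;x=d@X-.0145;z=p[2]+.005-.18   # grasp point ~ handle axis
th=np.arctan2(x,z);print('clock',round(s['clock'],2),'p',p.round(4),'rel',x.round(4),z.round(4),'py',(d@Y).round(4),'rad',np.hypot(x,z).round(4),'w',round(1.15-th,3),'F',np.round(s['wrist_force'],1),'tang',round(float(np.array(s['wrist_force'])@(X*np.cos(th)-np.array([0,0,1])*np.sin(th))),1),'width',round(s['width'],4))
print('yaw err turn',(R.inv()*down(yaw)).as_rotvec(degrees=True).round(2))
E
python3 wh.py
```

```text
clock 20.5 p [0.4858 0.203  0.2203] rel 0.0758 0.0453 py 0.1247 rad 0.0883 w 0.118 F [-1.7  0.2 -2.4] tang 2.2 width 0.0222
yaw err turn [ 0.04  0.48 -0.2 ]
```

The gripper drifted up while closing; I'll seat it lower on the bar.

>>> apply_moves:
  moves:
    - [[0,0,0],[0,0,0],4.5]
    - [[0,0,0],[0,0,0],4.5]
    - [[0,0.5,-0.2],[0,0,1.1],4.5]
    - [[0,0,0],[0,0,0.2],4.5]
    - [[0,0,0],[0,0,0],1]
    - [[0,0,0],[0,0,0],1]
    - [[0,0,0],[0,0,0],1]
    - [[0,0,0],[0,0,0],1]
  force: 60

```text
clock: 21.3
ee_pos: [0.486, 0.2029, 0.2062]
ee_rot: [0.246, -3.131, -0.0]
wrist_force: [-0.8, 0.1, -1.2]
width: 0.0225
```

```bash
python3 wh.py
```

```text
clock 21.3 p [0.486  0.2029 0.2062] rel 0.0757 0.0312 py 0.1245 rad 0.0819 w -0.029 F [-0.8  0.1 -1.2] tang 1.2 width 0.0225
yaw err turn [ 0.01 -0.04  0.02]
```

>>> apply_moves:
  moves:
    - [[0,0,0],[0,-0.4,-0.75],1]
    - [[0,0,0],[0,-0.47,-0.7],1]
    - [[0,0,0],[0,0,0],1]
  force: 60

```text
clock: 21.6
ee_pos: [0.4874, 0.1939, 0.2213]
ee_rot: [0.246, -3.131, -0.0]
wrist_force: [-1.0, -2.0, 2.4]
width: 0.0224
```

```bash
sed -i 's/+.005-.18/+.0095-.18/' wh.py
cat >> wh.py <<'E'
w=1.15-th
for dw in (.05,.1,.2,.3,.4):
    t2=th-dw;print(dw,'tool y,z cm for target on circle',((.085*np.sin(t2)-x)*100).round(2),(-(.085*np.cos(t2)-z)*100).round(2))
E
python3 wh.py
```

```text
clock 21.6 p [0.4874 0.1939 0.2213] rel 0.0666 0.0508 py 0.1244 rad 0.0838 w 0.231 F [-1.  -2.   2.4] tang -3.0 width 0.0224
yaw err turn [ 0.02 -0.07  0.03]
0.05 tool y,z cm for target on circle -0.17 -0.41
0.1 tool y,z cm for target on circle -0.45 -0.72
0.2 tool y,z cm for target on circle -1.06 -1.31
0.3 tool y,z cm for target on circle -1.73 -1.84
0.4 tool y,z cm for target on circle -2.44 -2.3
```

The wheel follows with 3 N at the handle, as expected for bearing friction.

>>> apply_moves:
  moves:
    - [[0,0,0],[0,-0.45,-0.7],1]
    - [[0,0,0],[0,-0.58,-0.6],1]
    - [[0,0,0],[0,-0.65,-0.53],1]
    - [[0,0,0],[0,-0.7,-0.46],1]
    - [[0,0,0],[0,0,0],1]

```text
clock: 22.1
ee_pos: [0.4918, 0.1663, 0.2452]
ee_rot: [0.244, -3.13, 0.006]
wrist_force: [0.1, -1.4, -0.4]
width: 0.0222
```

```bash
python3 wh.py
```

```text
clock 22.1 p [0.4918 0.1663 0.2452] rel 0.0387 0.0747 py 0.1244 rad 0.0841 w 0.672 F [ 0.1 -1.4 -0.4] tang -1.1 width 0.0222
yaw err turn [-0.19 -0.15 -0.05]
0.05 tool y,z cm for target on circle -0.34 -0.27
0.1 tool y,z cm for target on circle -0.73 -0.43
0.2 tool y,z cm for target on circle -1.54 -0.71
0.3 tool y,z cm for target on circle -2.36 -0.9
0.4 tool y,z cm for target on circle -3.21 -1.01
```

>>> apply_moves:
  moves:
    - [[0,0,0],[0,-0.73,-0.4],1]
    - [[0,0,0],[0,-0.8,-0.28],1]
    - [[0,0,0],[0,0,0],1]

```text
clock: 22.4
ee_pos: [0.4944, 0.1498, 0.2519]
ee_rot: [0.244, -3.129, 0.005]
wrist_force: [0.6, -2.7, -1.5]
width: 0.0223
```

```bash
python3 wh.py
```

```text
clock 22.4 p [0.4944 0.1498 0.2519] rel 0.022 0.0814 py 0.1244 rad 0.0843 w 0.887 F [ 0.6 -2.7 -1.5] tang -2.3 width 0.0223
yaw err turn [-0.18 -0.19 -0.06]
0.05 tool y,z cm for target on circle -0.4 -0.17
0.1 tool y,z cm for target on circle -0.81 -0.24
0.2 tool y,z cm for target on circle -1.66 -0.34
0.3 tool y,z cm for target on circle -2.51 -0.35
0.4 tool y,z cm for target on circle -3.35 -0.28
```

>>> apply_moves:
  moves:
    - [[0,0,0],[0,-0.45,-0.12],1]

```text
clock: 22.5
ee_pos: [0.495, 0.1458, 0.253]
ee_rot: [0.244, -3.129, 0.003]
wrist_force: [1.5, 0.6, -5.3]
width: 0.0224
```

>>> apply_moves:
  moves:
    - [[0,0,0],[0,-0.45,-0.08],1]

```text
clock: 22.6
ee_pos: [0.4957, 0.1415, 0.2538]
ee_rot: [0.245, -3.129, 0.001]
wrist_force: [1.9, 1.7, -4.3]
width: 0.0227
```

>>> apply_moves:
  moves:
    - [[0,0,0],[0,-0.45,-0.05],1]

```text
clock: 22.7
ee_pos: [0.4964, 0.1372, 0.2545]
ee_rot: [0.245, -3.129, -0.001]
wrist_force: [2.0, 1.4, -3.5]
width: 0.0226
```

>>> apply_moves:
  moves:
    - [[0,0,0],[0,-0.4,-0.02],1]

```text
clock: 22.8
ee_pos: [0.4969, 0.1341, 0.2548]
ee_rot: [0.246, -3.129, -0.006]
wrist_force: [1.1, 7.2, -4.8]
width: 0.0225
```

>>> apply_moves:
  moves:
    - [[0,0,0],[0,-0.4,0],1]

```text
clock: 22.9
ee_pos: [0.497, 0.1333, 0.2549]
ee_rot: [0.249, -3.128, -0.019]
wrist_force: [-0.2, 12.9, -4.0]
width: 0.0223
```

```bash
python3 wh.py
```

```text
clock 22.9 p [0.497  0.1333 0.2549] rel 0.0052 0.0844 py 0.1244 rad 0.0845 w 1.089 F [-0.2 12.9 -4. ] tang 13.0 width 0.0223
yaw err turn [ 0.72 -0.16  0.13]
0.05 tool y,z cm for target on circle -0.42 -0.06
0.1 tool y,z cm for target on circle -0.85 -0.06
0.2 tool y,z cm for target on circle -1.69 0.02
0.3 tool y,z cm for target on circle -2.53 0.18
0.4 tool y,z cm for target on circle -3.34 0.42
```

Resistance has risen to 13 N at w≈1.09, so the pad is on the lid and close to the peak. Continuing in small steps.

>>> apply_moves:
  moves:
    - [[0,0,0],[0,-0.45,0],1]

```text
clock: 23.0
ee_pos: [0.4971, 0.1328, 0.2549]
ee_rot: [0.252, -3.127, -0.035]
wrist_force: [-0.2, 12.2, -4.0]
width: 0.0223
```

>>> apply_moves:
  moves:
    - [[1.5,0,0],[0,-0.45,0],1]

```text
clock: 23.1
ee_pos: [0.4973, 0.1318, 0.2549]
ee_rot: [0.254, -3.129, -0.009]
wrist_force: [-1.1, 11.3, -3.0]
width: 0.0222
```

```bash
python3 wh.py | head -2
```

```text
clock 23.1 p [0.4973 0.1318 0.2549] rel 0.0037 0.0844 py 0.1244 rad 0.0845 w 1.107 F [-1.1 11.3 -3. ] tang 11.4 width 0.0222
yaw err turn [ 0.35 -0.1   0.33]
```

>>> apply_moves:
  moves:
    - [[0.7,0,0.3],[0,-0.6,0],1]

```text
clock: 23.2
ee_pos: [0.4975, 0.1301, 0.255]
ee_rot: [0.25, -3.13, -0.006]
wrist_force: [-0.4, 11.2, -2.7]
width: 0.0223
```

```bash
python3 wh.py | head -2
```

```text
clock 23.2 p [0.4975 0.1301 0.255 ] rel 0.0019 0.0845 py 0.1244 rad 0.0845 w 1.127 F [-0.4 11.2 -2.7] tang 11.2 width 0.0223
yaw err turn [ 0.21 -0.07  0.18]
```

>>> apply_moves:
  moves:
    - [[0.6,0,0.2],[0,-0.55,0],1]

```text
clock: 23.3
ee_pos: [0.4979, 0.1283, 0.2551]
ee_rot: [0.249, -3.131, -0.003]
wrist_force: [-0.6, 9.5, -2.9]
width: 0.0224
```

>>> apply_moves:
  moves:
    - [[0.5,0,0.1],[0,-0.5,0],1]

```text
clock: 23.4
ee_pos: [0.4981, 0.1267, 0.2551]
ee_rot: [0.25, -3.131, -0.001]
wrist_force: [1.4, 9.0, -3.3]
width: 0.0224
```

```bash
python3 wh.py | head -2
```

```text
clock 23.4 p [0.4981 0.1267 0.2551] rel -0.0014 0.0846 py 0.1244 rad 0.0846 w 1.167 F [ 1.4  9.  -3.3] tang 8.6 width 0.0224
yaw err turn [ 0.05 -0.    0.18]
```

Past the peak, with the force falling (13→9 N). Continuing gently.

>>> apply_moves:
  moves:
    - [[0.3,0,0.1],[0,-0.45,0],1]

```text
clock: 23.5
ee_pos: [0.4983, 0.1252, 0.2551]
ee_rot: [0.251, -3.132, -0.004]
wrist_force: [0.4, 7.5, -3.4]
width: 0.0225
```

>>> apply_moves:
  moves:
    - [[0.3,0,0.1],[0,-0.45,0],1]

```text
clock: 23.6
ee_pos: [0.4987, 0.1232, 0.255]
ee_rot: [-0.25, 3.131, 0.005]
wrist_force: [1.5, 6.2, -3.4]
width: 0.0224
```

>>> apply_moves:
  moves:
    - [[0,0,0.1],[0,-0.4,0.02],1]

```text
clock: 23.7
ee_pos: [0.499, 0.1211, 0.2549]
ee_rot: [-0.25, 3.131, 0.012]
wrist_force: [0.0, 4.5, -3.1]
width: 0.0223
```

>>> apply_moves:
  moves:
    - [[0,0,0],[0,-0.4,0.03],1]

```text
clock: 23.8
ee_pos: [0.4995, 0.118, 0.2546]
ee_rot: [-0.251, 3.131, 0.015]
wrist_force: [1.2, 1.8, -3.4]
width: 0.0223
```

```bash
python3 wh.py | head -2
```

```text
clock 23.8 p [0.4995 0.118  0.2546] rel -0.0103 0.0841 py 0.1244 rad 0.0848 w 1.272 F [ 1.2  1.8 -3.4] tang 1.1 width 0.0223
yaw err turn [0.54 0.06 0.21]
```

The force has dropped to the free-running level. One more small step to confirm, then hold.

>>> apply_moves:
  moves:
    - [[0.4,0,0],[0,-0.35,0.05],1]

```text
clock: 23.9
ee_pos: [0.5001, 0.1142, 0.2541]
ee_rot: [-0.251, 3.131, 0.003]
wrist_force: [1.5, 1.8, -3.0]
width: 0.0225
```

>>> apply_moves:
  moves:
    - [[0,0,0],[0,0,0],1]

```text
clock: 24.0
ee_pos: [0.5002, 0.1137, 0.254]
ee_rot: [-0.25, 3.131, 0.002]
wrist_force: [1.5, 1.7, -4.0]
width: 0.0223
```

```bash
python3 wh.py
python3 - <<'E'
from h import *
s=cam('side')
for k in ['lid_top','tin_center','pad_face']:
    for b in r.boxes_of(s,k)[:1]: print(k,np.round(b['at'],4),round(b['confidence'],2))
E
```

```text
clock 24.0 p [0.5002 0.1137 0.254 ] rel -0.0146 0.0835 py 0.1244 rad 0.0848 w 1.323 F [ 1.5  1.7 -4. ] tang 0.8 width 0.0223
yaw err turn [0.07 0.06 0.17]
0.05 tool y,z cm for target on circle -0.42 0.07
0.1 tool y,z cm for target on circle -0.83 0.17
0.2 tool y,z cm for target on circle -1.64 0.44
0.3 tool y,z cm for target on circle -2.41 0.79
0.4 tool y,z cm for target on circle -3.15 1.21
lid_top [0.5513 0.1109 0.1826] 0.41
tin_center [0.6177 0.1083 0.0739] 0.58
pad_face [0.6306 0.1127 0.1001] 0.53
```

Snap confirmed: about 4.3 mm of pad travel since contact, running free. Winding back.

>>> apply_moves:
  moves:
    - [[0,0,0.1],[0,0.95,-0.1],1]
    - [[0,0,0],[0,1.0,0],1]
    - [[0,0,0],[0,1.0,0.13],1]
    - [[0,0,0],[0,1.0,0.25],1]
    - [[0,0,0],[0,0.95,0.35],1]
    - [[0,0,0],[0,0,0],1]

```text
clock: 24.8
ee_pos: [0.4931, 0.1582, 0.249]
ee_rot: [-0.243, 3.128, -0.024]
wrist_force: [2.3, -0.4, -5.7]
width: 0.0224
```

```bash
python3 wh.py; sed -i 's/t2=th-dw/t2=th+dw/' wh.py; python3 wh.py|tail -5
```

```text
clock 24.8 p [0.4931 0.1582 0.249 ] rel 0.0304 0.0785 py 0.1244 rad 0.0842 w 0.78 F [ 2.3 -0.4 -5.7] tang 1.4 width 0.0224
yaw err turn [-0.9   0.14 -0.09]
0.05 tool y,z cm for target on circle -0.37 -0.22
0.1 tool y,z cm for target on circle -0.78 -0.34
0.2 tool y,z cm for target on circle -1.61 -0.53
0.3 tool y,z cm for target on circle -2.45 -0.63
0.4 tool y,z cm for target on circle -3.3 -0.65
0.05 tool y,z cm for target on circle 0.42 0.09
0.1 tool y,z cm for target on circle 0.81 0.27
0.2 tool y,z cm for target on circle 1.54 0.69
0.3 tool y,z cm for target on circle 2.23 1.19
0.4 tool y,z cm for target on circle 2.87 1.75
```

>>> apply_moves:
  moves:
    - [[-0.9,0.1,0],[0,0.8,0.27],1]
    - [[0,0,0],[0,0.75,0.44],1]
    - [[0,0,0],[0,0.7,0.5],1]
    - [[0,0,0],[0,0.65,0.56],1]
    - [[0,0,0],[0,0,0],1]

```text
clock: 25.3
ee_pos: [0.4886, 0.1866, 0.23]
ee_rot: [-0.242, 3.131, -0.008]
wrist_force: [2.3, -1.5, -3.9]
width: 0.0226
```

```bash
python3 wh.py
```

```text
clock 25.3 p [0.4886 0.1866 0.23  ] rel 0.0592 0.0595 py 0.1245 rad 0.0839 w 0.367 F [ 2.3 -1.5 -3.9] tang 1.5 width 0.0226
yaw err turn [-0.31  0.04 -0.11]
0.05 tool y,z cm for target on circle 0.37 0.23
0.1 tool y,z cm for target on circle 0.65 0.55
0.2 tool y,z cm for target on circle 1.16 1.23
0.3 tool y,z cm for target on circle 1.59 1.96
0.4 tool y,z cm for target on circle 1.95 2.73
```

>>> apply_moves:
  moves:
    - [[-0.3,0,0],[0,0.6,0.58],1]
    - [[0,0,0],[0,0.5,0.68],1]
    - [[0,0,0],[0,0.37,0.6],1]
    - [[0,0,0],[0,0,0],1]

```text
clock: 25.7
ee_pos: [0.4865, 0.2003, 0.2116]
ee_rot: [-0.241, 3.13, -0.006]
wrist_force: [2.1, -2.0, -3.6]
width: 0.0227
```

```bash
python3 wh.py|head -2
```

```text
clock 25.7 p [0.4865 0.2003 0.2116] rel 0.0731 0.0411 py 0.1244 rad 0.0838 w 0.091 F [ 2.1 -2.  -3.6] tang 2.0 width 0.0227
yaw err turn [-0.21  0.1  -0.14]
```

Wheel is back to about 0.09 (start about 0.03). Releasing and rising clear.

>>> apply_moves:
  moves:
    - [[0,0,0],[0,0,0],3]
    - [[0,0,0],[0,0,0],6]
    - [[0,0,0],[0,0,0],7]
    - [[0,0,0],[0,0,0],7]
    - [[0,0,0],[0,0,-1.5],7]
    - [[0,0,0],[0,0,-3],7]
    - [[0,0,0],[0,0,-4],7]
    - [[0,0,0],[0,0,-4],7]

```text
clock: 26.5
ee_pos: [0.4819, 0.2035, 0.3333]
ee_rot: [0.244, -3.118, -0.009]
wrist_force: [1.7, 0.5, 0.9]
width: 0.0701
```

>>> apply_moves:
  moves:
    - [[0,0,0],[3,0,-4],7]
    - [[0,0,0],[3,0,0],7]
    - [[0,0,0],[3,0,0],7]
    - [[0,0,0],[0,0,0],7]
    - [[0,0,0],[0,0,0],7]

```text
clock: 27.0
ee_pos: [0.3941, 0.1908, 0.384]
ee_rot: [-0.244, 3.13, 0.02]
wrist_force: [0.3, -0.4, -0.5]
width: 0.0702
```

Run:
```python
from h import *
go([.42,.2,.36],1.7272)
a=cam('side');b=cam('scene')
for q in (a,b):
  for k in ['candle_a','spool','coil','red_can','scissors','tin_center','pad_face','lid_top','grip_mid']:
    for t in r.boxes_of(q,k)[:2]: print(k,np.round(t['at'],3),round(t['confidence'],2))
A=cv2.resize(a['pixels'][90:270,200:400],(600,540),interpolation=cv2.INTER_CUBIC)
cv2.imwrite('pics/fin.png',A[:,:,::-1])
```

```text
clock 27.0 at [0.3941 0.1908 0.384 ] yaw 1.7265 F [ 0.3 -0.4 -0.5] w 0.0702
turn [ 0.73  0.17 -0.04] shift cm [-2.69  0.47  2.42] rows>= 1.0
candle_a [ 0.696 -0.31   0.052] 0.88
candle_a [ 0.71  -0.162  0.045] 0.82
spool [ 0.386 -0.115  0.054] 0.77
spool [0.583 0.094 0.135] 0.21
coil [0.422 0.401 0.03 ] 0.71
coil [0.623 0.03  0.057] 0.62
red_can [0.76  0.02  0.071] 0.76
red_can [ 0.384 -0.117  0.052] 0.47
scissors [0.27  0.257 0.008] 0.54
tin_center [0.619 0.111 0.082] 0.61
lid_top [0.625 0.031 0.059] 0.69
grip_mid [0.481 0.188 0.227] 0.71
candle_a [ 0.735 -0.146  0.05 ] 0.77
candle_a [ 0.718 -0.296  0.054] 0.62
spool [ 0.405 -0.099  0.058] 0.56
coil [0.434 0.415 0.041] 0.69
red_can [0.563 0.15  0.234] 0.71
red_can [0.798 0.044 0.096] 0.66
scissors [0.275 0.263 0.01 ] 0.72
scissors [0.64  0.138 0.123] 0.72
tin_center [0.643 0.135 0.087] 0.74
tin_center [0.642 0.144 0.153] 0.31
pad_face [0.64  0.136 0.121] 0.5
pad_face [0.641 0.144 0.158] 0.21
grip_mid [0.49  0.203 0.234] 0.7
```

Run:
```python
from cell import r
print(r.finish_job(), r.sense()['clock'])
```

```text
the job is handed in; nothing more can be done
the job is handed in; nothing more can be done
```

The tin is closed and the job is handed in at about 28 s of the 64 s. I have no verdict, and no final picture, because the picture limit was reached. The last checks are numbers only.

- **Loading:** I lifted the holder by its grip, set it on the loading end and let go. I then took it again and slid it along the rails until it met the back stop with about 19 N.
- **Closing:** The pad met the lid at a wheel angle of about 1.05 rad. The handle force peaked near 13 N, then fell to free running at about 1.25 rad. I stopped at 1.32 rad, about 4.3 mm of pad travel after contact.
- **Winding back:** The wheel is at about 0.09 rad, against about 0.03 rad at the start. By my calculation the pad is about 20 mm above the closed lid. The arm has let go and stands clear.

**Last checks:** The candles, spool, coil and scissors are where they were, within the detector's error of a few millimetres. The red can matches its start in the side view, but the scene view only gave false detections for it. The detectors also gave some other false detections around the press, which I ignored.

**What went wrong on the way:**
- I turned the gripper the wrong way once before grasping the holder.
- On the first try at lowering, the holder's rear corner seems to have rested on candle_b, and the wrist force briefly read 78 N vertically (about 84 N in all; the limit is 120 N). I backed off and set it down 20 mm further in; candle_b did not visibly move.

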